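Stamp the soap bars from the carousel

ROBOT

A 6-joint arm with a two-finger parallel gripper is mounted at the origin on the work surface. World frame = base frame: x ahead of the robot, y to its left, z up, the work surface at z = 0. Lengths are in m, angles in rad, forces in N, time in s.
With the tool pointing down it reaches from about 0.375 to 0.975 m from the base axis. Payload 3.8 kg.
Tool frame: the origin (TCP) lies at the very end of the fingers, on their centre line; the grasp point (between the pads) lies 19 mm behind it; z points along the fingers, y is the line along which they close (so a half turn about z gives the same grasp; the last joint's range is limited). The gripper opens to 88 mm and grips with 3 to 60 N. Pads are 18 mm wide; open, the fingers measure 123 mm over their backs; the gripper's body (75 mm by 187 mm) begins 45 mm behind the grasp point.
Start: joints at [-1.284, 0.264, 1.604, -0, 1.274, -0.037], TCP at [0.215, -0.64, 0.202] pointing down, gripper open.
Joint ranges: [-2.63, 2.63], [-0.94, 2.18], [0.31, 2.57], [-1.31, 4.45], [0, 2.66], [-2.55, 2.55]. Speed limits (rad/s): [2.57, 2.57, 3.14, 3.14, 3.14, 3.14].

INTERFACE

Orientations are given as a unit quaternion [x, y, z, w].
In Python, from station import ctrl gives the robot as it stands. The module is installed in compiled form; this text tells all that it offers.
- The arm moves only by the shell command python3 -m pendant 'ROWS'. ROWS is a JSON object of lists of equal length, an entry for each row: "rotation": the turn, a rotation vector about the tool's x, y, z in degrees, a list of three; "slide": the shift along the tool's x, y, z in cm, a list of three; "hand": the opening, from 0 (shut) to 1 (fully open). In form: {"rotation": [[wx, wy, wz], ...], "slide": [[tx, ty, tz], ...], "hand": [hand, ...]}. A call has 1 to 8 rows; each row is the pose to reach, as a shift and turn from the pose commanded when the call began, along the tool's axes at that moment; what a row does not reach only later rows make up. A row lasts 1/8 s, in which the tool goes at most 62.5 mm and 10.7 degrees, less where a joint would pass 70% of its speed; a pose out of reach is approached as far as the arm can. A call with a gripper value outside its range is refused whole. The fingers move at their own pace and stop on an object; the grip force is fixed at half the most. Time passes only in rows, so rows that repeat a pose let the fingers close. It gives the time, the measured TCP pose, the force, the opening and the grip force at its end, in the units of the state.
- ctrl.observe(): the state, without advancing time (a new reading comes with each control period).
- ctrl.grab_frame(name): name is "scene" or "top" or "wrist"; returns a dict with "image" (480x640x3 uint8, red, green, blue), "fx", "fy", "cx", "cy" (pixels), "rvec" (rotation vector, rad) and "tvec" (3), from world to camera coordinates, as OpenCV has them. Camera axes: x right, y down, z forward; pixel columns grow to the right and rows downward; lengths in m; the calibration is good to about 2 mm. A picture is of the moment at which its call begins. There is no depth.
- ctrl.sign_off(): hands the job in; it is judged then, once.
The state is a dict: "clock": time; "qpos": joint angles; "qvel": joint speeds; "tau": joint torques, N m; "tool_pos": TCP position; "orientation": TCP orientation; "ft_force": force on the tool from outside, world axes, zero at the start; "torque": the same for the moment, N m; "grip_width": finger opening in m; "finger_force": force on a finger pad.
Only numpy, scipy, OpenCV 4.12 (cv2) and the standard library are available. Lean on these libraries where they do the work, as an engineer would, in place of code of your own. Each camera call takes 0.05 s, during which the arm holds its last target. There are 200 camera calls.

TASK

Stamp every rectangular soap bar in the covered carousel: open the stamping jig, turn the carousel to bring each bar to the opening in the cover, take it out there and lay it flat in a free nest of the jig, leaving the round pucks in the carousel. Once all the bars are in, swing the jig's lid fully shut, drive the stamp over each bar fully down with the mallet (never with the hand, and not the stamp over an empty nest), and stand the mallet back on its face on its cork pad. Leave the lid shut with the stamps down, and do not disturb the bottle, jar and dish standing around.

Things in the scene. Friction and masses are not known exactly. Their poses are not given: they have to be found in the camera images.
- carousel_turntable (a joint): Turntable angle from its start (rad), growing counterclockwise from above, no stops; light friction (0.06 N m), stays where it is left, carries the soaps along. Its floor is 30 mm above the bench, radius 155 mm, with 12 mm high partitions making six equal 60-degree compartments, each with one soap or empty; soap lies about 105 mm from the axis.
- carousel_knob (a point): Top of the turntable's knob, on the turning axis, 133 mm above the bench. The knob is a wooden bar 54 mm long, 16 mm thick and 32 mm tall (underside 101 mm above the bench) over the cover, on a disc 60 mm across; this frame turns with it, x along the bar, y across it.
- carousel_opening (a point): Middle of the opening in the carousel's clear cover, at turntable-floor height (30 mm above the bench), 105 mm in front (-x) of the turning axis; does not turn. Soap here lifts straight out. The opening is 140 mm wide (y -70 to +70 mm) and runs from the front edge to 65 mm behind this point. Cover 360 mm square, centred on the axis, top 91 mm above the bench, a post at each corner.
- bar1: A plain rectangular soap bar, 64 mm (x) x 42 mm (y) x 30 mm tall (z), about 85 g, origin at its centre (15 mm above what it lies on). There are two or three bars; one may be absent.
- bar2: A plain rectangular soap bar, 64 mm (x) x 42 mm (y) x 30 mm tall (z), about 85 g, origin at its centre (15 mm above what it lies on). There are two or three bars; one may be absent.
- bar3: A plain rectangular soap bar, 64 mm (x) x 42 mm (y) x 30 mm tall (z), about 85 g, origin at its centre (15 mm above what it lies on). There are two or three bars; one may be absent.
- puck1: A round soap puck, 60 mm across and 24 mm tall, origin at the centre of its underside; stays in the carousel (it may turn and shift with it).
- puck2: A round soap puck, 60 mm across and 24 mm tall, origin at the centre of its underside; stays in the carousel (it may turn and shift with it).
- nest1 (a point): Centre of the floor of nest 1 of the stamping jig (leftmost seen from the robot), 10 mm above the bench. A nest is a pocket 72 mm (x) x 50 mm (y) with a 12 mm high surround, for one bar lying flat with its long side along x (either way round). Nest pitch 72 mm along y. Any bar may go in any nest. A post 54 mm tall stands at each front corner of the jig.
- nest2 (a point): Centre of the floor of nest 2 of the stamping jig (middle), 10 mm above the bench. A nest is a pocket 72 mm (x) x 50 mm (y) with a 12 mm high surround, for one bar lying flat with its long side along x (either way round). Nest pitch 72 mm along y. Any bar may go in any nest. A post 54 mm tall stands at each front corner of the jig.
- nest3 (a point): Centre of the floor of nest 3 of the stamping jig (rightmost), 10 mm above the bench. A nest is a pocket 72 mm (x) x 50 mm (y) with a 12 mm high surround, for one bar lying flat with its long side along x (either way round). Nest pitch 72 mm along y. Any bar may go in any nest. A post 54 mm tall stands at each front corner of the jig.
- jig_lid (a joint): Lid angle of the jig (rad): 0 shut, level, as it starts; opens up and away from the robot, stop at 1.95. Stiff, damped hinge: stays where it is left between 1.3 and 1.95, below that it sinks shut by itself in about 2 s. Hinge line along the jig's y, 72 mm beyond (+x of) the nest centres, 58 mm above the bench. Plate 236 mm along y, out to 130 mm from the hinge.
- lid_handle (a point): Middle of the lid's handle: a round bar 10 mm thick and 110 mm long along y, 165 mm from the hinge line, 35 mm clear of the lid's edge in the lid's plane (it points up when the lid is open, towards the robot when shut).
- stamp1 (a joint): How far the stamp over nest 1 is driven down (m): 0 up, 0.008 fully down on its stop. It takes 5 to 7 N against its spring and friction catch and stays where it is driven.
- stamp2 (a joint): How far the stamp over nest 2 is driven down (m): 0 up, 0.008 fully down on its stop. It takes 5 to 7 N against its spring and friction catch and stays where it is driven.
- stamp3 (a joint): How far the stamp over nest 3 is driven down (m): 0 up, 0.008 fully down on its stop. It takes 5 to 7 N against its spring and friction catch and stays where it is driven.
- stamp1_head: Steel striking head of stamp 1, on the lid straight above nest 1 when the lid is shut: a disc 34 mm across, 10 mm thick. The origin is the centre of its striking face, 83 mm above the bench when the lid is shut and the stamp up, 75 mm when down. Only the mallet may push it.
- stamp2_head: Steel striking head of stamp 2, on the lid straight above nest 2 when the lid is shut: a disc 34 mm across, 10 mm thick. The origin is the centre of its striking face, 83 mm above the bench when the lid is shut and the stamp up, 75 mm when down. Only the mallet may push it.
- stamp3_head: Steel striking head of stamp 3, on the lid straight above nest 3 when the lid is shut: a disc 34 mm across, 10 mm thick. The origin is the centre of its striking face, 83 mm above the bench when the lid is shut and the stamp up, 75 mm when down. Only the mallet may push it.
- mallet: Rubber mallet, about 0.36 kg, standing on one face. The head is an upright cylinder 60 mm across and 90 mm tall; origin at the centre of its lower face, z up the head. The wooden handle sticks out level along -x, to 185 mm from the head's axis, 24 mm wide (y), 28 mm tall, its middle 45 mm above the lower face. Centre of mass about 12 mm from the head's axis, towards the handle.
- mallet_pad: Thin cork pad, 150 x 120 mm, flat on the bench, origin at its centre. The mallet starts on it and goes back on it.
- pump_bottle: Amber pump bottle, 62 mm across, 170 mm tall, bystander.
- salve_jar: Glass jar with a steel cap, 68 mm across, 62 mm tall, bystander.
- soap_dish: Shallow white dish, 100 mm across, 26 mm tall, bystander.

How it is judged:
By the outcome, as a careful person would: the job done as asked, in the order asked, and still so for the second after the job is handed in, with the robot touching nothing.
Of bar1, bar2, bar3 only 2 to 3 are there at a start; the rules pass over those that are not, and their reading is None.
At some moment in a run one of bar1, bar2, bar3 may be knocked a few centimetres aside while the robot is not near it.
It also fails if it takes over 210 s, if anything falls off the work surface, if the arm or the gripper's body presses on something with over 40 N, if the wrist force passes 120 N, or if a joint passes its speed limit or range.

## Working session

There is one attempt and no reset: what is moved stays moved. The work goes in short steps, Python scripts to look and compute and a shell command to move; the robot and the scene stay as the last step left them, time stands still between calls to the robot, and variables do not carry over. Pictures are saved under pics/ and viewed, at most 14 in all, crops included, and the job is handed in when it is done.

```bash
mkdir -p pics
cat > h.py <<'E'
import numpy as np, cv2, json
from scipy.spatial.transform import Rotation as R
from station import ctrl
def grab(name, fn=None):
    f=ctrl.grab_frame(name)
    np.savez('pics/%s.npz'%(fn or name),**{k:np.array(v) for k,v in f.items()})
    cv2.imwrite('pics/%s.png'%(fn or name), cv2.cvtColor(f['image'],cv2.COLOR_RGB2BGR))
    return f
def ray(f,u,v,z):
    M=cv2.Rodrigues(np.array(f['rvec'],float))[0]; t=np.array(f['tvec'],float).ravel()
    c=-M.T@t; d=M.T@np.array([(u-f['cx'])/f['fx'],(v-f['cy'])/f['fy'],1.])
    return c+d*(z-c[2])/d[2]
def proj(f,p):
    M=cv2.Rodrigues(np.array(f['rvec'],float))[0]; t=np.array(f['tvec'],float).ravel()
    q=M@np.array(p)+t; return f['fx']*q[0]/q[2]+f['cx'], f['fy']*q[1]/q[2]+f['cy']
def load(fn): return {k:v for k,v in np.load('pics/%s.npz'%fn).items()}
def st():
    s=ctrl.observe(); print({k:np.round(s[k],4).tolist() for k in ('clock','qpos','tool_pos','orientation','ft_force','grip_width','finger_force')}); return s
E
python3 - <<'E'
from h import *
st()
for n in ('scene','top','wrist'):
    f=grab(n); M=cv2.Rodrigues(np.array(f['rvec'],float))[0]; print(n,f['fx'],-M.T@np.array(f['tvec']).ravel())
E
```

```text
{'clock': 0.0, 'qpos': [-1.2839, 0.2647, 1.6053, -0.0, 1.2737, -0.0369], 'tool_pos': [0.2146, -0.6392, 0.2006], 'orientation': [0.9869, 0.1612, -0.0001, -0.0011], 'ft_force': [-0.3359, 0.4536, -0.9462], 'grip_width': 0.0881, 'finger_force': 0.0}
scene 517.2855799324881 [ 1.46572108 -0.17596224  0.70234807]
top 622.1439735873165 [ 0.48220041 -0.01482738  1.55706918]
wrist 412.623315801555 [ 0.27923751 -0.61830738  0.38406725]
```

View pics/top.png

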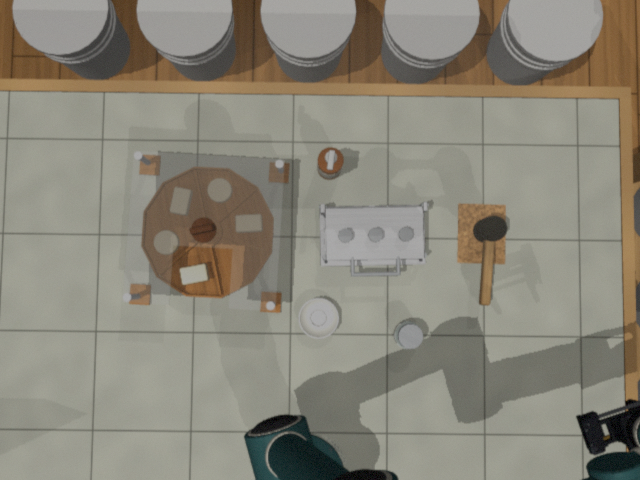

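View pics/scene.png

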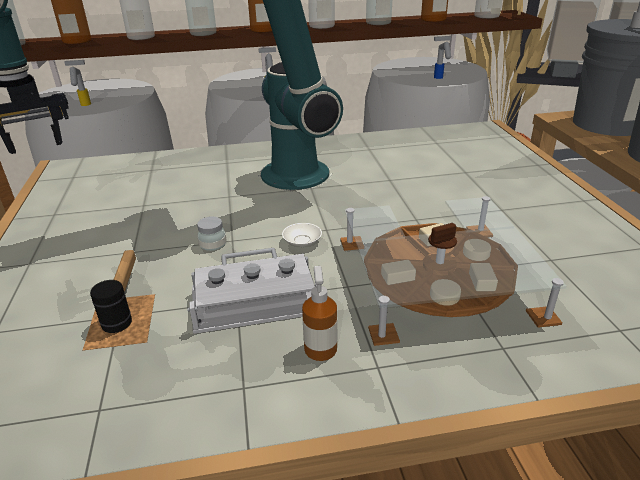

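The top view shows the carousel with its knob at (203,229). Bars are at (180,200), (248,223) and (193,273), the last one at the opening; pucks are at (219,189) and (165,242). The jig is at (375,235) with its handle at (378,268), and the mallet head is at (490,228). The scene view agrees, with the bottle behind the jig.

```bash
python3 - <<'E'
from h import *
f=load('top')
P=lambda n,u,v,z: print(n,np.round(ray(f,u,v,z),3))
P('knob',203,229,.133)
for n,p in dict(b1=(180,200),b2=(248,223),b3=(193,273),).items(): P(n,*p,.06)
for p in ((148,163),(279,170),(140,294),(270,302)): P('post',*p,.095)
for p in ((346,235),(376,235),(406,234)): P('stamp',*p,.083)
for p in ((353,270),(404,272)): P('handle',*p,.058)
P('mallet top',490,228,.09);P('mallet handle end',485,303,.045)
P('bottle',331,160,.17);P('jar',409,335,.062);P('dish',319,317,.02)
for p in ((460,204),(506,206),(458,262),(505,264)): P('pad',*p,.0)
E
python3 - <<'E'
import cv2
a=cv2.imread('pics/top.png')
cv2.imwrite('pics/c1.png',cv2.resize(a[145:315,125:345],None,fx=3.5,fy=3.5,interpolation=cv2.INTER_CUBIC))
cv2.imwrite('pics/c2.png',cv2.resize(a[190:310,310:515],None,fx=3.9,fy=3.9,interpolation=cv2.INTER_CUBIC))
E
```

```text
knob [0.595 0.231 0.133]
b1 [0.671 0.301 0.06 ]
b2 [0.617 0.136 0.06 ]
b3 [0.495 0.266 0.06 ]
post [0.753 0.372 0.095]
post [0.741 0.061 0.095]
post [0.444 0.382 0.095]
post [0.429 0.077 0.095]
stamp [ 0.589 -0.1    0.083]
stamp [ 0.59  -0.171  0.083]
stamp [ 0.593 -0.242  0.083]
handle [ 0.506 -0.119  0.058]
handle [ 0.503 -0.242  0.058]
mallet top [ 0.609 -0.44   0.09 ]
mallet handle end [ 0.431 -0.44   0.045]
bottle [ 0.752 -0.06   0.17 ]
jar [ 0.353 -0.253  0.062]
dish [ 0.391 -0.039  0.02 ]
pad [ 0.677 -0.391  0.   ]
pad [ 0.673 -0.507  0.   ]
pad [ 0.53  -0.386  0.   ]
pad [ 0.527 -0.503  0.   ]
```

View pics/c1.png

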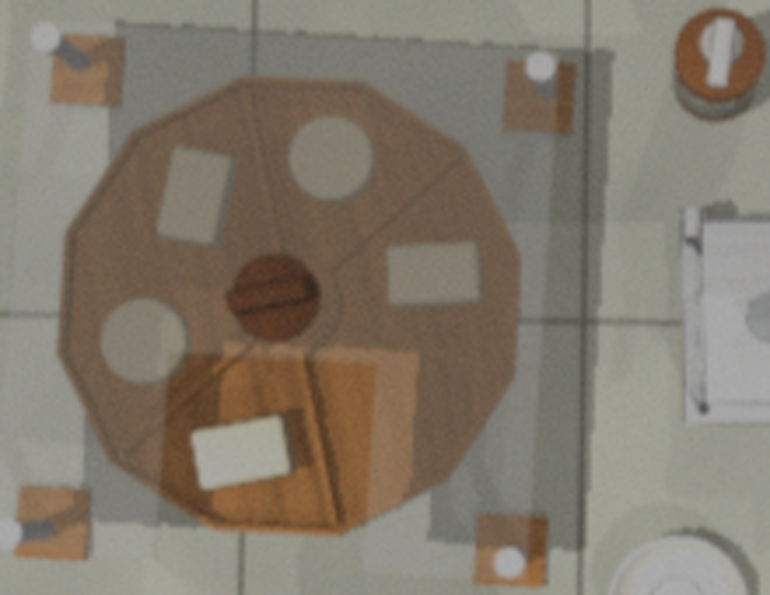

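View pics/c2.png

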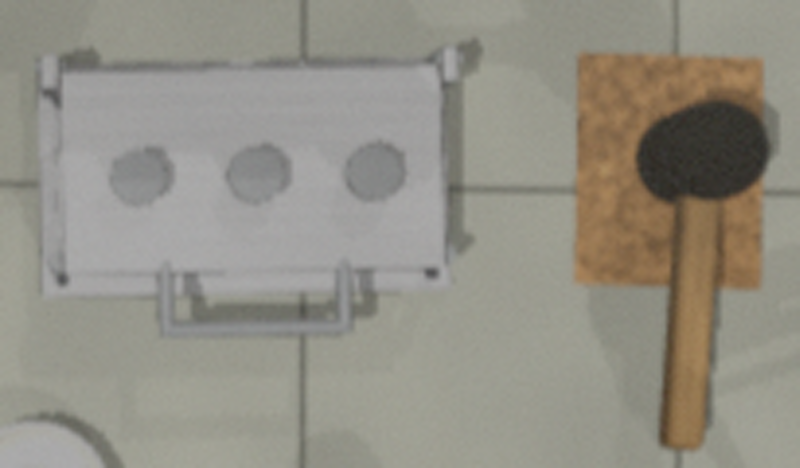

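The crops show the jig in its lid-shut state, with stamp heads at c2 (141,176), (259,173) and (375,172) and the handle bar at (165–348,330). The knob bar runs roughly along world y. The bar at the opening is nearly tangential, and the right-hand bar is radial.

```bash
cat >> h.py <<'E'
def go(x,y,z,yaw,tilt=0.,axis='y'):
    """slide (cm) and rotation (deg) in present tool axes to reach TCP x,y,z with tool-x yaw (deg), pointing down; tilt about tool axis"""
    s=ctrl.observe(); A=R.from_quat(s['orientation']); p=np.array(s['tool_pos'])
    B=R.from_euler('z',yaw,degrees=True)*R.from_euler('x',180,degrees=True)*R.from_euler(axis,tilt,degrees=True)
    sl=A.inv().apply(np.array([x,y,z])-p)*100; rv=(A.inv()*B).as_rotvec(degrees=True)
    print('slide',np.round(sl,2).tolist(),'rot',np.round(rv,2).tolist()); return sl,rv
def yaw():
    a=R.from_quat(ctrl.observe()['orientation']).apply([1,0,0]); return np.degrees(np.arctan2(a[1],a[0]))
E
python3 - <<'E'
from h import *
f=load('top')
c=lambda x,y,z:np.round(ray(f,310+x/3.9-.4,190+y/3.9-.4,z),4)
print('stamps',c(141,176,.083),c(259,173,.083),c(375,172,.083))
print('handle',c(165,329,.058),c(348,329,.058),'base front',c(42,295,.01),c(445,287,.01))
go(.48,-.18,.25,90)
E
```

```text
stamps [ 0.5895 -0.0992  0.083 ] [ 0.5922 -0.1711  0.083 ] [ 0.5936 -0.2418  0.083 ]
handle [ 0.4968 -0.1162  0.058 ] [ 0.4982 -0.2292  0.058 ] base front [ 0.518  -0.0409  0.01  ] [ 0.5262 -0.2979  0.01  ]
slide [39.78, -35.11, -4.85] rot [-0.08, -0.06, -71.44]
```

```bash
python3 -m pendant '{"rotation":[[0,0,-10],[0,0,-20],[0,0,-30],[0,0,-40],[0,0,-50],[0,0,-60],[0,0,-71],[0,0,-71]],"slide":[[4,-4,-4.8],[9,-8,-4.8],[14,-13,-4.8],[19,-17,-4.8],[25,-22,-4.8],[30,-27,-4.8],[35,-31,-4.8],[39.8,-35.1,-4.8]],"hand":[0.25,0.25,0.25,0.25,0.25,0.25,0.25,0.25]}'
python3 -m pendant '{"rotation":[[0,0,0],[0,0,0],[0,0,0]],"slide":[[0,0,0],[0,0,0],[0,0,0]],"hand":[0.25,0.25,0.25]}'
python3 - <<'E'
from h import *
st(); print(yaw()); grab('wrist','w1')
E
```

```text
clock: 1.15
tool_pos: [0.4572, -0.2182, 0.2498]
orientation: [0.709, 0.705, 0.0, 0.0]
ft_force: [-0.0, -0.4, 0.1]
grip_width: 0.022
finger_force: 0.0
clock: 1.52
tool_pos: [0.456, -0.2213, 0.2497]
orientation: [0.711, 0.704, -0.0, -0.0]
ft_force: [0.4, 0.0, 1.6]
grip_width: 0.0224
finger_force: 0.0
{'clock': 1.525, 'qpos': [-0.5007, -0.085, 1.8943, -0.0005, 1.3326, -0.4908], 'tool_pos': [0.456, -0.2213, 0.2497], 'orientation': [0.7105, 0.7037, -0.0003, -0.0001], 'ft_force': [0.4466, 0.0066, 1.599], 'grip_width': 0.0224, 'finger_force': 0.0}
89.44299996964905
```

View pics/w1.png

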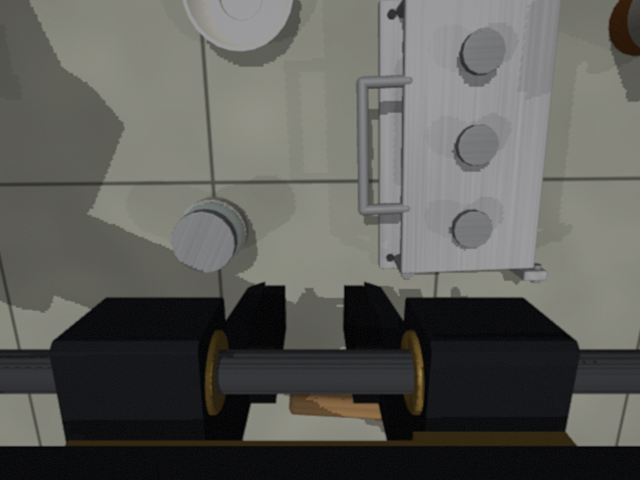

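The wrist view shows the handle bar from (363,82) to (366,210) and stamp heads at about (485,50), (478,145) and (474,228). The fingertips are near (315,300).

Run:
```python
from h import *
f=load('w1')
for p in ((363,82),(366,210)): print('handle',np.round(ray(f,*p,.058),4))
for p in ((485,50),(478,145),(474,228)): print('stamp',np.round(ray(f,*p,.083),4))
go(.497,-.1745,.12,91.5)
go(.497,-.1745,.041,91.5)
```

```text
handle [ 0.4996 -0.1181  0.058 ]
handle [ 0.5047 -0.2293  0.058 ]
stamp [ 0.5917 -0.0979  0.083 ]
stamp [ 0.593  -0.1705  0.083 ]
stamp [ 0.5962 -0.2412  0.083 ]
slide [4.74, 4.06, 12.97] rot [-0.03, 0.01, -2.08]
slide [4.74, 4.07, 20.87] rot [-0.03, 0.01, -2.08]
```

```bash
python3 -m pendant '{"rotation":[[0,0,-2],[0,0,-2],[0,0,-2],[0,0,-2],[0,0,-2],[0,0,-2],[0,0,-2],[0,0,-2]],"slide":[[4.7,4.3,5],[4.7,4.3,10],[4.7,4.3,14],[4.7,4.3,18],[4.7,4.3,20.6],[4.7,4.3,20.6],[4.7,4.3,20.6],[4.7,4.3,20.6]],"hand":[0.25,0.25,0.25,0.25,0.25,0.25,0.25,0.25]}'
python3 -m pendant '{"rotation":[[0,0,0],[0,0,0],[0,0,0],[0,0,0]],"slide":[[0,0,0],[0,0,0],[0,0,0],[0,0,0]],"hand":[0,0,0,0]}'
python3 - <<'E'
from h import *
st()
E
```

```text
clock: 2.58
tool_pos: [0.5014, -0.1745, 0.0458]
orientation: [0.698, 0.716, 0.001, 0.002]
ft_force: [0.6, -0.4, -0.4]
grip_width: 0.022
finger_force: 0.0
clock: 3.08
tool_pos: [0.5, -0.1734, 0.0439]
orientation: [0.697, 0.717, -0.0, -0.0]
ft_force: [-0.9, 0.0, -0.3]
grip_width: 0.0003
finger_force: 0.0
{'clock': 3.075, 'qpos': [-0.3808, 0.145, 2.0618, -0.0, 0.9348, -0.4081], 'tool_pos': [0.5, -0.1734, 0.0439], 'orientation': [0.6974, 0.7167, -0.0, -0.0], 'ft_force': [-0.8771, 0.0219, -0.3108], 'grip_width': 0.0003, 'finger_force': 0.0}
```

Run:
```python
from h import *
f=grab('wrist','w2'); g=grab('scene','s2')
a=cv2.imread('pics/w2.png')[150:470,120:560]; b=cv2.imread('pics/s2.png')[200:350,150:350]
a=cv2.resize(a,(400,290)); b=cv2.resize(b,(400,300))
cv2.imwrite('pics/m2.png',np.hstack([cv2.resize(a,(400,300)),b]))
```

```text
(no output)
```

View pics/m2.png

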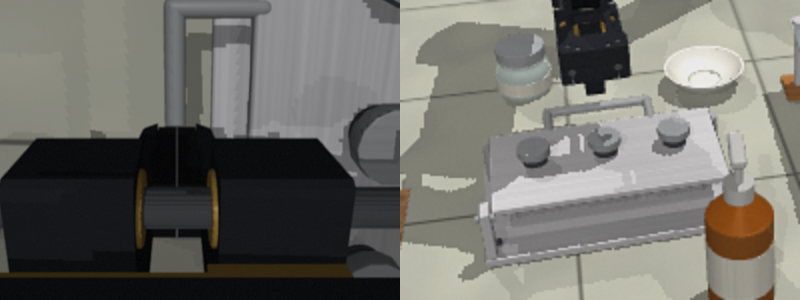

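Run:
```python
from h import *
g=load('s2'); w=load('w1'); t=load('top')
print('tip proj',proj(g,ctrl.observe()['tool_pos']))
def tri(L):
    A=[];b=[]
    for f,u,v in L:
        M=cv2.Rodrigues(f['rvec'].astype(float))[0]; q=f['tvec'].ravel(); c=-M.T@q
        d=M.T@np.array([(u-f['cx'])/f['fx'],(v-f['cy'])/f['fy'],1.]); d/=np.linalg.norm(d)
        N=np.eye(3)-np.outer(d,d); A.append(N); b.append(N@c)
    x=np.linalg.lstsq(np.vstack(A),np.hstack(b),rcond=None)[0]; print(np.round(x,4)); return x
for s,a,c in (((273.5,250.5),(363,82),(351.9,274)),((224,256.5),(366,210),(398.8,274))):
    tri([(g,*s),(w,*a)]); tri([(g,*s),(t,*c)]); tri([(t,*c),(w,*a)])
```

```text
tip proj (np.float64(247.84023890860743), np.float64(258.1718454767987))
[ 0.4998 -0.1163  0.056 ]
[ 0.4969 -0.1155  0.0543]
[ 0.4982 -0.1171  0.0573]
[ 0.5046 -0.2268  0.0595]
[ 0.4982 -0.2272  0.0551]
[ 0.4982 -0.221   0.1059]
```

Run:
```python
from h import *
w=load('w1'); s=load('scene'); g=load('s2')
p=np.array([.456,-.2213,.2497]); print('w1 tcp',proj(w,p)); print('w1 +y11', proj(w,p+[.011,.009,0]),proj(w,p+[-.011,.009,0]))
A=R.from_quat([0.9869,0.1612,-0.0001,-0.0011]); p=np.array([.2146,-.6392,.2006])
print([proj(s,p+A.apply([0,d,0])) for d in(-.044,.044,-.0615,.0615)])
st()
for z in (.044,.054,.064,.074): print(z,proj(g,[.5,-.1734,z]))
```

```text
w1 tcp (np.float64(311.782953621999), np.float64(273.5807344514156))
w1 +y11 (np.float64(335.197796394859), np.float64(255.14560636965194)) (np.float64(287.947080159828), np.float64(255.56220714904563))
[(np.float64(59.789756067830524), np.float64(157.82512213680394)), (np.float64(20.188115184139633), np.float64(165.87727370081188)), (np.float64(67.40936206402836), np.float64(156.27583728470387)), (np.float64(12.047006770581675), np.float64(167.53259497998613))]
{'clock': 3.175, 'qpos': [-0.3808, 0.1451, 2.0618, 0.0, 0.9348, -0.408], 'tool_pos': [0.5, -0.1734, 0.0439], 'orientation': [0.6974, 0.7167, -0.0, -0.0001], 'ft_force': [-0.0783, -0.5478, 0.2979], 'grip_width': 0.0004, 'finger_force': 0.0}
0.044 (np.float64(247.82224933676468), np.float64(258.1231635673564))
0.054 (np.float64(247.39765604691758), np.float64(254.43865024712105))
0.064 (np.float64(246.9690675139205), np.float64(250.7194672159981))
0.074 (np.float64(246.53642708089413), np.float64(246.96512281990064))
```

Run:
```python
import cv2,numpy as np
a=cv2.imread('pics/s2.png')[210:280,200:300]; b=cv2.imread('pics/scene.png')[60:160,0:100]
cv2.imwrite('pics/m3.png',np.hstack([cv2.resize(a,(400,280),interpolation=2),cv2.resize(b,(280,280),interpolation=2)]))
```

```text
(no output)
```

View pics/m3.png

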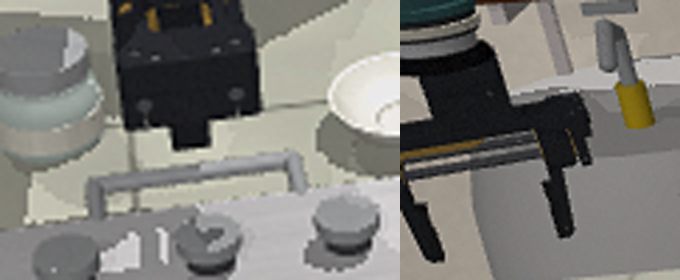

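The crop shows the closed fingertips at about scene (248,247), not at row 258 as the reported TCP predicts. In the start picture they are also about 13 px higher than predicted, so I'll measure the real fingertip offset.

Run:
```python
from h import *
w=load('w1'); s=load('scene')
p=np.array([.456,-.2213,.2497])
for d in (0,.01,.02,.03,.04): print(d,proj(w,p+[.011,.009,d]),proj(w,p+[-.011,.009,d]))
A=R.from_quat([0.9869,0.1612,-0.0001,-0.0011]); p=np.array([.2146,-.6392,.2006])
for d in (0,.01,.02,.03,.04): print(d,[np.round(proj(s,p+A.apply([0,e,-d])),1) for e in(-.044,.044)])
g=ctrl.grab_frame('top')
```

```text
0 (np.float64(335.197796394859), np.float64(255.14560636965194)) (np.float64(287.947080159828), np.float64(255.56220714904563))
0.01 (np.float64(336.28161081023325), np.float64(261.94824962272725)) (np.float64(286.53119585194884), np.float64(262.38383303853396))
0.02 (np.float64(337.4865369696555), np.float64(269.5110599088571)) (np.float64(284.95716733376963), np.float64(269.96738603834615))
0.03 (np.float64(338.83407685027777), np.float64(277.96899601593435)) (np.float64(283.19693203464635), np.float64(278.4480695385944))
0.04 (np.float64(340.35114249412624), np.float64(287.4909734137292)) (np.float64(281.21537038848385), np.float64(287.9950870116023))
0 [array([ 59.8, 157.8]), array([ 20.2, 165.9])]
0.01 [array([ 58.6, 154. ]), array([ 18.8, 162. ])]
0.02 [array([ 57.4, 150.2]), array([ 17.4, 158.1])]
0.03 [array([ 56.1, 146.3]), array([ 15.9, 154.2])]
0.04 [array([ 54.9, 142.4]), array([ 14.5, 150.2])]
```

In all three views the fingertips really end about 30 mm short of the reported TCP along the tool axis. I'll add that offset and go down to the handle.

```bash
python3 -m pendant '{"rotation":[[0,0,0],[0,0,0],[0,0,0],[0,0,0],[0,0,0],[0,0,0],[0,0,0],[0,0,0]],"slide":[[0,0,0],[0,0,1],[0,0,2.2],[0,0,3.2],[0,0,3.2],[0,0,3.2],[0,0,3.2],[0,0,3.2]],"hand":[0.25,0.25,0.25,0.25,0.25,0,0,0]}'
python3 - <<'E'
from h import *
st()
E
```

```text
clock: 4.22
tool_pos: [0.4993, -0.1735, 0.0119]
orientation: [0.697, 0.717, -0.0, -0.0]
ft_force: [-4.3, -0.3, 1.2]
grip_width: 0.0092
finger_force: 30.0
{'clock': 4.225, 'qpos': [-0.3812, 0.1889, 2.0815, -0.0007, 0.8724, -0.4081], 'tool_pos': [0.4993, -0.1735, 0.0119], 'orientation': [0.6974, 0.7167, -0.0005, -0.0005], 'ft_force': [-4.2513, -0.281, 1.1776], 'grip_width': 0.0092, 'finger_force': 30.0044}
```

```bash
python3 -m pendant '{"rotation":[[0,0,0],[0,0,0],[0,0,0],[0,0,0],[0,0,0],[0,0,0],[0,0,0]],"slide":[[0,0.02,-0.8],[0,0.08,-1.65],[0,0.33,-3.28],[0,0.74,-4.88],[0,1.3,-6.43],[0,2.02,-7.91],[0,2.88,-9.32]],"hand":[0,0,0,0,0,0,0]}'
python3 - <<'E'
from h import *
st()
E
```

```text
clock: 5.1
tool_pos: [0.5271, -0.1726, 0.1063]
orientation: [0.697, 0.717, -0.001, -0.001]
ft_force: [-5.9, -1.9, -1.8]
grip_width: 0.0088
finger_force: 30.0
{'clock': 5.1, 'qpos': [-0.3605, 0.1204, 1.9585, -0.0014, 1.0664, -0.3872], 'tool_pos': [0.5271, -0.1726, 0.1063], 'orientation': [0.6974, 0.7167, -0.0013, -0.0014], 'ft_force': [-5.9358, -1.899, -1.7741], 'grip_width': 0.0088, 'finger_force': 29.9989}
```

```bash
python3 -m pendant '{"rotation":[[0,0,0],[0,0,0],[0,0,0],[0,0,0],[0,0,0],[0,0,0],[0,0,0],[0,0,0]],"slide":[[0,1.55,-1.93],[0,3.36,-3.6],[0,5.41,-4.99],[0,7.64,-6.06],[0,10.01,-6.78],[0,12.45,-7.14],[0,14.93,-7.13],[0,17.37,-6.75]],"hand":[0,0,0,0,0,0,0,0]}'
python3 - <<'E'
from h import *
st()
E
```

```text
clock: 6.1
tool_pos: [0.7045, -0.1677, 0.1766]
orientation: [0.697, 0.717, 0.001, 0.001]
ft_force: [-2.6, -1.0, 1.7]
grip_width: 0.0086
finger_force: 30.0
{'clock': 6.1, 'qpos': [-0.2684, 0.3679, 1.5163, 0.0006, 1.2537, -0.2958], 'tool_pos': [0.7045, -0.1677, 0.1766], 'orientation': [0.6974, 0.7167, 0.0012, 0.0015], 'ft_force': [-2.5821, -0.9997, 1.7162], 'grip_width': 0.0086, 'finger_force': 29.9946}
```

```bash
python3 -m pendant '{"rotation":[[0,0,0],[0,0,0],[0,0,0],[0,0,0],[0,0,0],[0,0,0],[0,0,0],[0,0,0]],"slide":[[0,0.6,0.15],[0,1.1,0.3],[0,1.1,0.3],[0,1.1,0.3],[0,1.1,-2],[0,1.1,-6],[0,0,-10],[-1,-5,-10]],"hand":[0,0,0.25,0.25,0.25,0.25,0.25,0.25]}'
python3 - <<'E'
from h import *
st()
f=load('top')
c=lambda x,y,z:ray(f,125+x/3.5-.4,145+y/3.5-.4,z)
ax=c(275,299,.133); print('knob',ax)
for n,L in dict(bar2=[(388,244),(476,242),(479,303),(390,306)],bar1=[(178,147),(232,157),(215,244),(158,235)],bar3=[(193,433),(282,415),(292,470),(202,490)]).items():
    c0=np.mean([c(*p,.06) for p in L],0)
    q=cv2.minAreaRect(np.array([c(*p,.06)[:2]*1000 for p in L],np.float32)); print(n,np.round(c0,4),q)
go(.52,.231,.2,100)
E
```

```text
clock: 7.1
tool_pos: [0.6556, -0.1793, 0.2773]
orientation: [0.697, 0.717, 0.002, 0.004]
ft_force: [-0.1, -0.9, 0.5]
grip_width: 0.0221
finger_force: 0.0
{'clock': 7.1, 'qpos': [-0.304, 0.2325, 1.5056, 0.0007, 1.3949, -0.3329], 'tool_pos': [0.6556, -0.1793, 0.2773], 'orientation': [0.6969, 0.7172, 0.0022, 0.0036], 'ft_force': [-0.0583, -0.9435, 0.5062], 'grip_width': 0.0221, 'finger_force': 0.0}
knob [0.59269707 0.23095128 0.133     ]
bar2 [0.6172 0.1349 0.06  ] ((617.3428344726562, 134.72808837890625), (42.9607048034668, 61.59298324584961), 2.631072998046875)
bar1 [0.6693 0.2999 0.06  ] ((669.1993408203125, 300.4079895019531), (39.874732971191406, 62.54075622558594), 80.40805053710938)
bar3 [0.4929 0.2636 0.06  ] ((492.5263671875, 263.6896057128906), (39.567771911621094, 63.32857131958008), 12.143586158752441)
slide [41.42, -12.44, 7.54] rot [0.46, 0.15, -8.35]
```

```bash
python3 -m pendant '{"rotation":[[0,0,0],[0,0,0],[0,0,0],[0,0,0],[0,0,0],[0,0,0],[0,0,0]],"slide":[[5,-1.5,0],[10,-3,0],[15,-4,0],[20,-5,0],[26,-6.8,0],[26,-6.8,0],[26,-6.8,0]],"hand":[0.3,0.3,0.3,0.3,0.3,0.3,0.3]}'
python3 - <<'E'
from h import *
st(); grab('wrist','w4')
E
```

```text
clock: 7.98
tool_pos: [0.5775, 0.0787, 0.2726]
orientation: [0.697, 0.717, -0.0, 0.0]
ft_force: [-0.2, 0.2, 0.4]
grip_width: 0.0263
finger_force: 0.0
{'clock': 7.975, 'qpos': [0.093, 0.0537, 1.7162, -0.0005, 1.3715, 0.065], 'tool_pos': [0.5775, 0.0787, 0.2726], 'orientation': [0.6971, 0.717, -0.0001, 0.0002], 'ft_force': [-0.1906, 0.1504, 0.4121], 'grip_width': 0.0263, 'finger_force': 0.0}
```

View pics/w4.png

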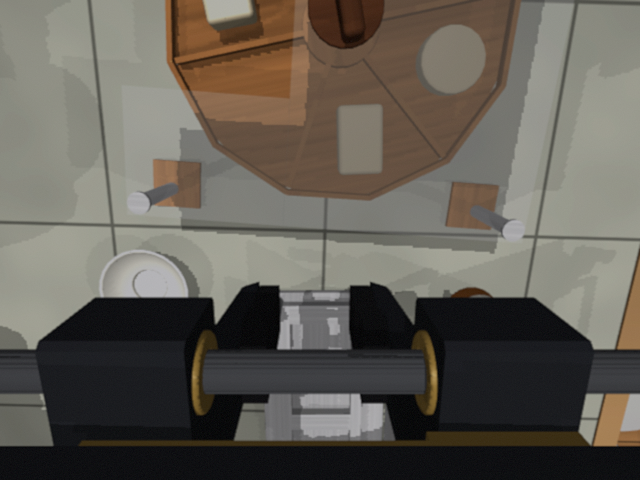

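The wrist view shows the cover posts at (140,202) and (513,229), a bar at (360,138), the knob near (345,15), and the bar at the opening near (230,5). I'll go to the knob.

Run:
```python
from h import *
go(.593,.231,.17,104); go(.593,.231,.078,104)
```

```text
slide [15.26, 1.94, 10.25] rot [0.0, 0.03, -12.47]
slide [15.26, 1.94, 19.45] rot [0.0, 0.03, -12.47]
```

```bash
python3 -m pendant '{"rotation":[[0,0,-6],[0,0,-12.5],[0,0,-12.5],[0,0,-12.5],[0,0,-12.5],[0,0,-12.5],[0,0,-12.5],[0,0,-12.5]],"slide":[[5,0.6,0],[10,1.2,2],[15.3,1.9,6],[15.3,1.9,10],[15.3,1.9,10],[15.3,1.9,10],[15.3,1.9,10],[15.3,1.9,10]],"hand":[0.35,0.35,0.35,0.35,0.35,0.35,0.35,0.35]}'
python3 - <<'E'
from h import *
st(); grab('scene','s5'); grab('top','t5')
a=cv2.imread('pics/s5.png')[180:330,340:540]; b=cv2.imread('pics/t5.png')[160:310,120:320]
w=ctrl.grab_frame('wrist')['image'][200:420,160:460,::-1]
cv2.imwrite('pics/m5.png',np.hstack([cv2.resize(a,(400,300)),cv2.resize(w,(400,300))]))
E
```

```text
clock: 9.02
tool_pos: [0.5939, 0.2319, 0.1749]
orientation: [0.616, 0.788, 0.001, 0.001]
ft_force: [0.2, 0.1, -0.1]
grip_width: 0.0309
finger_force: 0.0
{'clock': 9.025, 'qpos': [0.3332, 0.2092, 1.7214, -0.0, 1.2074, 0.0889], 'tool_pos': [0.5939, 0.2319, 0.1749], 'orientation': [0.6157, 0.788, 0.0015, 0.001], 'ft_force': [0.2352, 0.1303, -0.0524], 'grip_width': 0.0309, 'finger_force': 0.0}
```

View pics/m5.png

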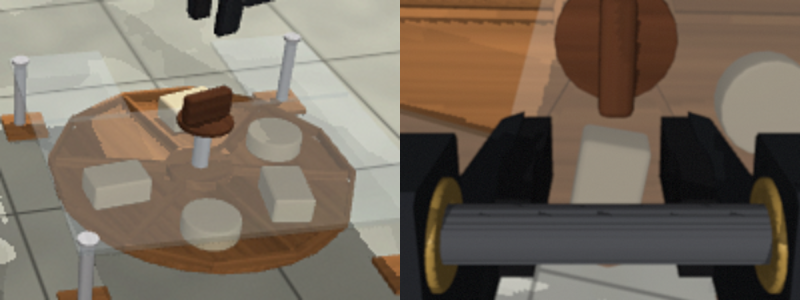

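Run:
```python
from h import *
f=grab('wrist','w5')
s=ctrl.observe(); p=np.array(s['tool_pos'])
e=ray(f,160+216/1.333,200+115/1.333,.133); e2=ray(f,160+218/1.333,200+2,.133); print(e,e2, 'tcp',p, 'yaw',yaw())
for q in (e,e2): print('in tool',R.from_quat(s['orientation']).inv().apply(q-p))
# knob mask
a=cv2.cvtColor(f['image'],cv2.COLOR_RGB2HSV); print(a[215,int(160+216/1.333)],a[230,int(160+160/1.333)])
```

```text
[0.60414029 0.21126817 0.133     ] [0.59269577 0.25943603 0.133     ] tcp [0.59286781 0.232138   0.17333853] yaw 104.0387403823211
in tool [-0.02298459  0.00583081  0.0403426 ]
in tool [0.02652077 0.00641257 0.04034769]
[ 11 154  88] [  9 160  91]
```

```bash
python3 -m pendant '{"rotation":[[0,0,0],[0,0,0],[0,0,0],[0,0,0],[0,0,0],[0,0,0],[0,0,0],[0,0,0]],"slide":[[0.2,0.3,3],[0.2,0.3,6],[0.2,0.3,9],[0.2,0.3,9.5],[0.2,0.3,9.5],[0.2,0.3,9.5],[0.2,0.3,9.5],[0.2,0.3,9.5]],"hand":[0.35,0.35,0.35,0.35,0,0,0,0]}'
python3 - <<'E'
from h import *
st();print(yaw())
E
```

```text
clock: 10.22
tool_pos: [0.5977, 0.2357, 0.0792]
orientation: [0.615, 0.788, 0.002, 0.002]
ft_force: [5.9, 1.5, -6.2]
grip_width: 0.0161
finger_force: 30.0
{'clock': 10.225, 'qpos': [0.3369, 0.2984, 1.7973, -0.0002, 1.0399, 0.0918], 'tool_pos': [0.5977, 0.2357, 0.0792], 'orientation': [0.6153, 0.7883, 0.0025, 0.0017], 'ft_force': [5.9474, 1.5086, -6.1957], 'grip_width': 0.0161, 'finger_force': 30.0104}
104.04807917130614
```

```bash
python3 -m pendant '{"rotation":[[0,0,-5],[0,0,-10],[0,0,-16],[0,0,-16],[0,0,-16],[0,0,-16],[0,0,-16],[0,0,-16]],"slide":[[0,0.2,0],[0,0.2,0],[0,0.2,0],[0,0.2,0],[0,0.2,0],[0,0.2,-3],[0,0.2,-8],[0,0.2,-12]],"hand":[0,0,0,0.35,0.35,0.35,0.35,0.35]}'
python3 - <<'E'
from h import *
st();print(yaw()); go(.5,.13,.22,118)
E
```

```text
clock: 11.22
tool_pos: [0.5975, 0.2356, 0.2002]
orientation: [0.5, 0.866, 0.001, 0.001]
ft_force: [-0.1, 0.8, 0.7]
grip_width: 0.0311
finger_force: 0.0
{'clock': 11.225, 'qpos': [0.3367, 0.2024, 1.6822, 0.0, 1.2549, -0.1864], 'tool_pos': [0.5975, 0.2356, 0.2002], 'orientation': [0.5002, 0.8659, 0.0008, 0.0007], 'ft_force': [-0.1143, 0.7557, 0.7217], 'grip_width': 0.0311, 'finger_force': 0.0}
119.97255990210336
slide [-4.27, -13.72, -2.01] rot [0.12, 0.02, 1.97]
```

```bash
python3 -m pendant '{"rotation":[[0,0,2],[0,0,2],[0,0,2],[0,0,2]],"slide":[[-1,-4,0],[-2.3,-9.1,0],[-2.3,-9.1,0],[-2.3,-9.1,0]],"hand":[0.7,0.7,0.7,0.7]}'
python3 - <<'E'
from h import *
st(); f=grab('wrist','w6'); 
h=cv2.cvtColor(f['image'],cv2.COLOR_RGB2HSV)
m=((h[...,2]>150)&(h[...,1]<60)).astype(np.uint8)*255
m[270:]=0
n,l,s,c=cv2.connectedComponentsWithStats(m)
for i in range(1,n):
    if s[i,4]>400: print(i,s[i],c[i])
E
```

```text
clock: 11.72
tool_pos: [0.5306, 0.1702, 0.1986]
orientation: [0.515, 0.857, 0.001, 0.001]
ft_force: [0.2, 0.5, -0.1]
grip_width: 0.0613
finger_force: 0.0
{'clock': 11.725, 'qpos': [0.2655, 0.0421, 1.8641, 0.0003, 1.233, -0.2231], 'tool_pos': [0.5306, 0.1702, 0.1986], 'orientation': [0.5151, 0.8571, 0.001, 0.0007], 'ft_force': [0.2217, 0.4506, -0.1165], 'grip_width': 0.0613, 'finger_force': 0.0}
1 [  75    0   95  105 5054] [123.17530669  33.61594776]
2 [   71     0   196   270 21545] [168.71427245 135.7150615 ]
3 [ 203    0   95   39 1862] [258.01772288  12.69280344]
29 [ 608   39   32   67 1373] [625.37581937  72.33211945]
88 [ 272   80   58   87 4255] [300.97015276 122.16380729]
132 [  25  162   81   74 2165] [ 71.96812933 201.44988453]
134 [615 205  25  44 567] [630.90299824 229.91358025]
135 [   0  207   75   63 3346] [ 30.57352062 244.3475792 ]
137 [588 242  46  28 775] [611.4283871  257.92129032]
```

View pics/w6.png

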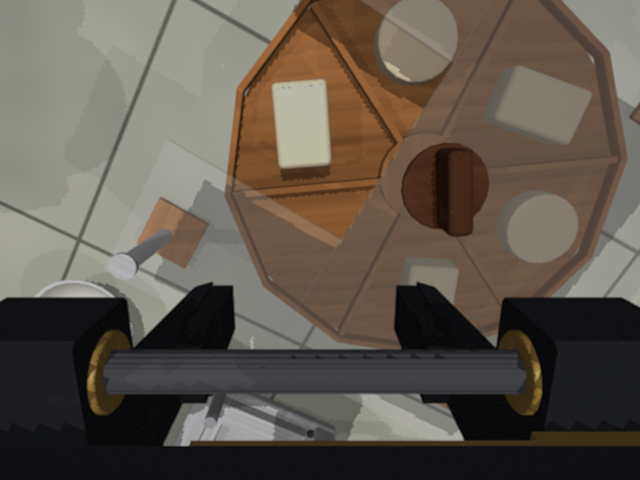

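Bar 3 is centred at (301,123) with its long side vertical in the image, i.e. along tool x. The knob bar is at (455,192).

```bash
cat >> h.py <<'E'
def rect(f,box,z,lo=150,sat=60):
    """min-area rectangle of the light soap inside box (u0,v0,u1,v1) on plane z: world centre, long-axis deg"""
    h=cv2.cvtColor(f['image'],cv2.COLOR_RGB2HSV); m=((h[...,2]>lo)&(h[...,1]<sat)).astype(np.uint8)
    k=np.zeros_like(m); u0,v0,u1,v1=box; k[v0:v1,u0:u1]=m[v0:v1,u0:u1]
    c=max(cv2.findContours(k,0,1)[0],key=cv2.contourArea)
    P=np.array([ray(f,u+.0,v+.0,z)[:2]*1000 for u,v in c[:,0]],np.float32)
    (x,y),(w,hh),a=cv2.minAreaRect(P); a=a if w>hh else a+90
    print('rect',round(x,1),round(y,1),'size',round(w,1),round(hh,1),'long axis',round(a%180,1)); return x/1000,y/1000,a%180
def intool(q):
    s=ctrl.observe(); return R.from_quat(s['orientation']).inv().apply(np.array(q)-np.array(s['tool_pos']))
E
python3 - <<'E'
from h import *
f=load('w6')
x,y,a=rect(f,(255,65,345,185),.06); print('bar in tool',intool([x,y,.06]))
for p in ((440,148),(470,148),(472,236),(443,232)): q=ray(f,*p,.133); print('knob',np.round(q,4),np.round(intool(q),4))
E
```

```text
rect 491.2 226.5 size 39.5 60.9 long axis 122.1
bar in tool [ 0.06817903 -0.00909517  0.13850948]
knob [0.5717 0.2534 0.133 ] [0.054  0.0748 0.0657]
knob [0.5874 0.2617 0.133 ] [0.054  0.0925 0.0658]
knob [0.6184 0.2173 0.133 ] [0.0003 0.099  0.0658]
knob [0.601 0.211 0.133] [0.0029 0.0807 0.0657]
```

Run:
```python
from h import *
go(.4835,.2357,.10,130); go(.4835,.2357,.018,130)
```

```text
slide [7.99, -1.15, 9.85] rot [0.13, 0.03, -11.98]
slide [7.99, -1.17, 18.05] rot [0.13, 0.03, -11.98]
```

```bash
python3 -m pendant '{"rotation":[[0,0,-6],[0,0,-12],[0,0,-12],[0,0,-12],[0,0,-12],[0,0,-12],[0,0,-12],[0,0,-12]],"slide":[[4,-0.6,0],[8,-1.2,3],[8,-1.2,8],[8,-1.2,12],[8,-1.2,15],[8,-1.2,18],[8,-1.2,18],[8,-1.2,18]],"hand":[0.7,0.7,0.7,0.7,0.7,0.7,0.7,0.7]}'
python3 -m pendant '{"rotation":[[0,0,0],[0,0,0],[0,0,0],[0,0,0]],"slide":[[0,0,0],[0,0,0],[0,0,0],[0,0,0]],"hand":[0,0,0,0]}'
python3 - <<'E'
from h import *
st(); print(yaw())
E
```

```text
clock: 12.78
tool_pos: [0.4828, 0.2358, 0.0185]
orientation: [0.422, 0.907, 0.001, 0.0]
ft_force: [-0.4, -0.4, 1.1]
grip_width: 0.0619
finger_force: 0.0
clock: 13.28
tool_pos: [0.4829, 0.2354, 0.019]
orientation: [0.422, 0.906, 0.001, 0.001]
ft_force: [0.9, -0.3, 4.9]
grip_width: 0.0421
finger_force: 28.9
{'clock': 13.275, 'qpos': [0.4072, 0.1909, 2.0628, 0.0001, 0.8849, -0.2918], 'tool_pos': [0.4829, 0.2354, 0.019], 'orientation': [0.4222, 0.9065, 0.0011, 0.001], 'ft_force': [0.8588, -0.2947, 4.9121], 'grip_width': 0.0421, 'finger_force': 28.9323}
130.04799139955352
```

```bash
python3 -m pendant '{"rotation":[[0,0,0],[0,0,0],[0,0,0],[0,0,0],[0,0,-10],[0,0,-20],[0,0,-30],[0,0,-40]],"slide":[[0,0,-3],[0,0,-8],[0,0,-14],[0,0,-20],[-6,-2,-23],[-12,-4,-23],[-18,-6,-23],[-24,-7.5,-23]],"hand":[0,0,0,0,0,0,0,0]}'
python3 - <<'E'
from h import *
st(); print(yaw()); go(.64,-.13,.25,181.6)
E
```

```text
clock: 14.28
tool_pos: [0.5697, 0.0202, 0.2473]
orientation: [0.089, 0.996, 0.0, -0.0]
ft_force: [1.7, 0.2, -1.5]
grip_width: 0.0418
finger_force: 29.0
{'clock': 14.275, 'qpos': [-0.0084, 0.0408, 1.7756, 0.0002, 1.326, -1.4004], 'tool_pos': [0.5697, 0.0202, 0.2473], 'orientation': [0.0893, 0.996, 0.0001, -0.0004], 'ft_force': [1.689, 0.2486, -1.5218], 'grip_width': 0.0418, 'finger_force': 29.0164}
169.75144888695968
slide [-9.59, -13.53, -0.28] rot [0.01, -0.04, -11.85]
```

```bash
python3 -m pendant '{"rotation":[[0,0,-6],[0,0,-12],[0,0,-12],[0,0,-12],[0,0,-12],[0,0,-12]],"slide":[[-3,-4,0],[-6,-9,0],[-9.6,-13.5,0],[-9.6,-13.5,0],[-9.6,-13.5,0],[-9.6,-13.5,0]],"hand":[0,0,0,0,0,0]}'
python3 - <<'E'
from h import *
st(); print(yaw()); grab('wrist','w7')
E
```

```text
clock: 15.02
tool_pos: [0.6388, -0.1271, 0.2473]
orientation: [-0.013, 1.0, 0.0, -0.0]
ft_force: [-0.3, -0.3, -1.0]
grip_width: 0.042
finger_force: 29.0
{'clock': 15.025, 'qpos': [-0.2349, 0.1966, 1.6025, 0.0004, 1.3435, -1.8316], 'tool_pos': [0.6388, -0.1271, 0.2473], 'orientation': [-0.0129, 0.9999, 0.0003, -0.0004], 'ft_force': [-0.2796, -0.2889, -0.9528], 'grip_width': 0.042, 'finger_force': 29.0201}
-178.5180280314657
```

View pics/w7.png

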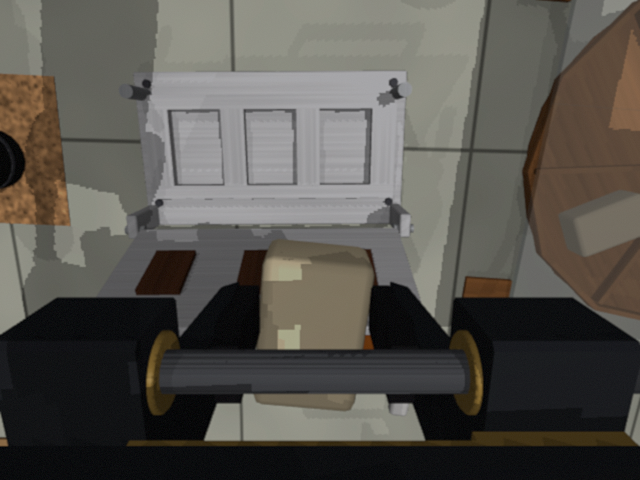

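The wrist view shows the open jig's pockets centred at about (196,147) for nest 3, (271,147) for nest 2 and (346,147) for nest 1. The bar is held between the fingers, with its front end at rows 240–258.

Run:
```python
from h import *
f=load('w7')
for n,(u,v) in dict(n3=(196,147.5),n2=(271,147),n1=(346,146.5)).items(): print(n,np.round(ray(f,u,v,.022),4))
g=cv2.cvtColor(f['image'],cv2.COLOR_RGB2GRAY).astype(int)
# pocket profile through rows 140..155
p=np.abs(np.gradient(cv2.GaussianBlur(g[125:170].astype(np.float32),(1,9),0).mean(0)))
print('col edges',[(i,round(float(p[i]),1)) for i in range(150,400) if p[i]>3 and p[i]==p[i-2:i+3].max()])
for c0 in (196,271,346):
    q=np.abs(np.gradient(g[:,c0-15:c0+15].mean(1))); print('row edges',c0,[(i,round(float(q[i]),1)) for i in range(60,235) if q[i]>3 and q[i]==q[i-2:i+3].max()])
h=cv2.cvtColor(f['image'],cv2.COLOR_RGB2HSV)
m=((h[...,0]>8)&(h[...,0]<28)&(h[...,1]>25)&(h[...,1]<120)&(h[...,2]>100)).astype(np.uint8)*255
m[:, :240]=0;m[:,385:]=0;m[:232]=0;m[345:]=0
for u,v in ((320,300),(300,255),(350,262),(350,320)): print(h[v,u])
c=max(cv2.findContours(m,0,1)[0],key=cv2.contourArea); print(cv2.contourArea(c),cv2.approxPolyDP(c,4,True)[:,0].tolist())
s=ctrl.observe(); A=R.from_quat(s['orientation']); P=np.array(s['tool_pos'])
pj=lambda x,y,z: np.round(proj(f,P+A.apply([x,y,z])),1).tolist()
for d in (10,15,20,25,30): print(d,[pj(d/1000,e,z) for e in(-.021,.021) for z in(-.042,-.012)])
```

```text
n3 [ 0.5951 -0.2428  0.022 ]
n2 [ 0.5927 -0.1702  0.022 ]
n1 [ 0.5904 -0.0976  0.022 ]
col edges [(164, 11.5), (170, 22.3), (174, 17.3), (179, 5.3), (219, 7.2), (223, 9.0), (244, 24.0), (247, 21.7), (252, 4.8), (293, 21.4), (296, 22.6), (319, 7.9), (324, 4.0), (365, 20.4), (371, 35.5), (394, 4.4), (398, 3.9)]
row edges 196 [(72, 10.2), (109, 30.4), (112, 23.8), (121, 4.4), (137, 3.7), (168, 3.4), (183, 23.3), (198, 7.6), (207, 5.8), (223, 18.2), (229, 6.6)]
row edges 271 [(72, 17.0), (94, 4.3), (108, 32.2), (111, 24.3), (121, 3.7), (136, 3.3), (150, 3.2), (163, 3.1), (168, 3.3), (171, 3.4), (185, 27.2), (197, 10.8), (207, 3.9), (223, 18.1), (226, 16.3)]
row edges 346 [(71, 10.9), (108, 35.1), (111, 27.9), (121, 3.5), (157, 3.8), (168, 3.3), (182, 25.4), (185, 26.2), (193, 3.1), (197, 13.8), (206, 3.3), (223, 15.5), (228, 8.8)]
[ 20  62 124]
[ 20  65 102]
[21 62 87]
[ 20  64 124]
8300.5 [[266, 259], [267, 316], [260, 344], [284, 344], [278, 330], [294, 329], [295, 324], [301, 328], [299, 344], [360, 344], [368, 268], [312, 262], [306, 257], [310, 252], [275, 252]]
10 [[257.0, 284.9], [266.2, 259.5], [372.0, 284.8], [362.7, 259.4]]
15 [[256.5, 271.9], [265.9, 248.4], [372.5, 271.9], [363.0, 248.4]]
20 [[256.0, 258.8], [265.5, 237.3], [373.0, 258.7], [363.4, 237.2]]
25 [[255.5, 245.4], [265.2, 225.9], [373.5, 245.3], [363.8, 225.9]]
30 [[255.0, 231.7], [264.8, 214.4], [374.1, 231.7], [364.1, 214.4]]
```

Run:
```python
from h import *
go(.5761,-.0986,.06,188.6); go(.5761,-.0986,.003,188.6)
```

```text
slide [6.2, 3.0, 18.76] rot [0.02, -0.02, -7.1]
slide [6.2, 3.0, 24.46] rot [0.02, -0.02, -7.1]
```

```bash
python3 -m pendant '{"rotation":[[0,0,-7],[0,0,-7],[0,0,-7],[0,0,-7],[0,0,-7],[0,0,-7],[0,0,-7]],"slide":[[3,1.5,5],[6.2,3,10],[6.2,3,15],[6.2,3,19],[6.2,3,20.5],[6.2,3,20.5],[6.2,3,20.5]],"hand":[0,0,0,0,0,0,0]}'
python3 - <<'E'
from h import *
st(); print(yaw()); f=grab('wrist','w8'); cv2.imwrite('pics/w8c.png',cv2.resize(cv2.imread('pics/w8.png')[60:420,160:480],None,fx=1.6,fy=1.6))
E
```

```text
clock: 15.95
tool_pos: [0.5787, -0.1002, 0.0448]
orientation: [-0.074, 0.997, -0.001, 0.002]
ft_force: [-0.5, 0.7, -0.6]
grip_width: 0.0417
finger_force: 29.0
{'clock': 15.95, 'qpos': [-0.2138, 0.2429, 1.9409, 0.0, 0.9541, -1.9318], 'tool_pos': [0.5787, -0.1002, 0.0448], 'orientation': [-0.0735, 0.9973, -0.0005, 0.0018], 'ft_force': [-0.4584, 0.717, -0.5916], 'grip_width': 0.0417, 'finger_force': 29.0203}
-171.56565979733566
```

View pics/w8c.png

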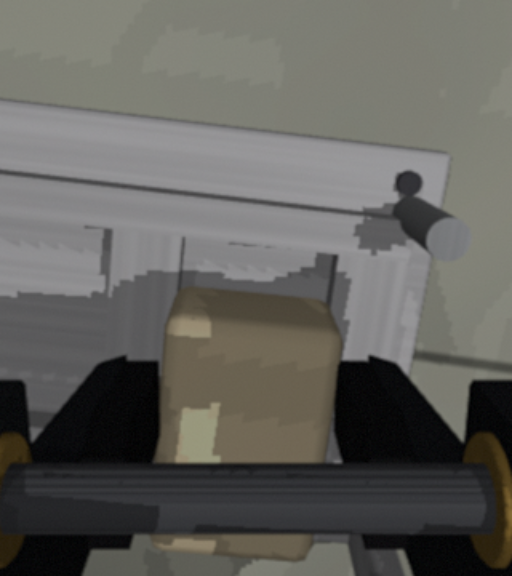

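The bar's lower front edge runs from crop (183,287) to (330,300), parallel to the jig. It is laterally centred between the pocket walls at columns 184 and 333, and the pocket's front wall is near row 243.

Run:
```python
from h import *
f=load('w8'); F=lambda u,v,z: ray(f,160+u/1.6,60+v/1.6,z)
for n,q in dict(barL=F(183,288,.056),barR=F(330,300,.056),pockL=F(184,238,.022),pockR=F(333,252,.022)).items(): print(n,np.round(q,4),np.round(intool(q),4))
go(.5787,-.1002,.003,188.6)
```

```text
barL [ 0.563  -0.1201  0.056 ] [ 0.0185 -0.0173 -0.0111]
barR [ 0.5605 -0.0802  0.056 ] [ 0.0152  0.0226 -0.0111]
pockL [ 0.5565 -0.1238  0.022 ] [ 0.0257 -0.0199  0.0229]
pockR [ 0.554  -0.0763  0.022 ] [0.0212 0.0275 0.0229]
slide [0.03, 0.02, 4.2] rot [-0.08, 0.22, -0.17]
```

```bash
python3 -m pendant '{"rotation":[[0,0,0],[0,0,0],[0,0,0],[0,0,0],[0,0,0],[0,0,0]],"slide":[[0.25,0.1,0],[0.25,0.1,1],[0.25,0.1,2.2],[0.25,0.1,3.2],[0.25,0.1,4],[0.25,0.1,4.2]],"hand":[0,0,0,0,0,0]}'
python3 -m pendant '{"rotation":[[0,0,0],[0,0,0]],"slide":[[0,0,0.1],[0,0,0.1]],"hand":[0,0]}'
```

```text
clock: 16.75
tool_pos: [0.5736, -0.0993, -0.0006]
orientation: [-0.073, 0.997, 0.0, -0.001]
ft_force: [1.7, 0.2, -0.8]
grip_width: 0.0417
finger_force: 29.1
clock: 17.0
tool_pos: [0.5738, -0.0994, -0.0006]
orientation: [-0.073, 0.997, 0.0, -0.0]
ft_force: [-0.4, -0.1, 0.1]
grip_width: 0.0418
finger_force: 29.0
```

```bash
python3 -m pendant '{"rotation":[[0,0,0],[0,0,0],[0,0,0],[0,0,0],[0,0,0],[0,0,0],[0,0,0]],"slide":[[0,0,0],[0,0,0],[0,0,-3],[0,0,-8],[0,0,-13],[0,0,-18],[0,0,-20]],"hand":[0.6,0.6,0.6,0.6,0.6,0.6,0.6]}'
python3 - <<'E'
from h import *
st(); f=grab('wrist','w9')
m=rect(f,(200,60,460,285),.040)
m=rect(f,(200,60,460,285),.040,110,130)
go(.5977,.2365,.16,120)
E
```

```text
clock: 17.88
tool_pos: [0.5762, -0.0998, 0.2037]
orientation: [-0.073, 0.997, -0.001, 0.003]
ft_force: [0.7, 1.2, -0.4]
grip_width: 0.0531
finger_force: 0.0
{'clock': 17.875, 'qpos': [-0.2141, 0.0887, 1.8051, -0.0, 1.2414, -1.9318], 'tool_pos': [0.5762, -0.0998, 0.2037], 'orientation': [-0.0734, 0.9973, -0.0009, 0.0031], 'ft_force': [0.6625, 1.1868, -0.365], 'grip_width': 0.0531, 'finger_force': 0.0}
rect 586.4 -98.9 size 59.3 36.5 long axis 2.1
rect 553.3 -93.5 size 186.7 217.4 long axis 98.4
slide [-6.96, 32.99, 4.45] rot [0.11, 0.46, 68.41]
```

```bash
python3 -m pendant '{"rotation":[[0,0,10],[0,0,20],[0,0,30],[0,0,40],[0,0,50],[0,0,60],[0,0,68.4],[0,0,68.4]],"slide":[[-1,5,0],[-2,10,0],[-3,16,0],[-4.5,22,0],[-6,28,0],[-7,33,2],[-7,33,4.4],[-7,33,4.4]],"hand":[0.35,0.35,0.35,0.35,0.35,0.35,0.35,0.35]}'
python3 - <<'E'
from h import *
st(); print(yaw()); go(.5977,.2365,.079,120)
E
```

```text
clock: 18.92
tool_pos: [0.5917, 0.2369, 0.1503]
orientation: [0.499, 0.867, -0.004, -0.003]
ft_force: [-0.1, -0.2, 0.3]
grip_width: 0.0311
finger_force: 0.0
{'clock': 18.925, 'qpos': [0.3419, 0.2358, 1.7361, -0.0002, 1.1788, -0.185], 'tool_pos': [0.5917, 0.2369, 0.1503], 'orientation': [0.4985, 0.8669, -0.0035, -0.0029], 'ft_force': [-0.0998, -0.1751, 0.2916], 'grip_width': 0.0311, 'finger_force': 0.0}
120.19174690557433
slide [-0.35, 0.56, 7.12] rot [-0.51, -0.08, 0.19]
```

```bash
python3 -m pendant '{"rotation":[[0,0,0],[0,0,0],[0,0,0],[0,0,0],[0,0,0],[0,0,0],[0,0,0],[0,0,0]],"slide":[[-0.3,0.55,0],[-0.3,0.55,2],[-0.3,0.55,5],[-0.3,0.55,7],[-0.3,0.55,7],[-0.3,0.55,7],[-0.3,0.55,7],[-0.3,0.55,7]],"hand":[0.35,0.35,0.35,0.35,0.35,0,0,0]}'
python3 - <<'E'
from h import *
st(); print(yaw()); go(.5977,.2365,.079,120)
E
```

```text
clock: 19.92
tool_pos: [0.5976, 0.2352, 0.0856]
orientation: [0.5, 0.866, -0.004, -0.002]
ft_force: [-9.4, -5.8, 2.0]
grip_width: 0.0152
finger_force: 29.7
{'clock': 19.925, 'qpos': [0.3369, 0.3012, 1.7805, -0.0016, 1.0687, -0.1863], 'tool_pos': [0.5976, 0.2352, 0.0856], 'orientation': [0.4998, 0.8661, -0.0038, -0.0024], 'ft_force': [-9.3761, -5.8333, 2.0185], 'grip_width': 0.0152, 'finger_force': 29.7128}
120.02368745253392
slide [0.11, 0.08, 0.66] rot [-0.51, -0.02, 0.02]
```

```bash
python3 -m pendant '{"rotation":[[0,0,5],[0,0,15],[0,0,25],[0,0,35],[0,0,45],[0,0,55],[0,0,65],[0,0,70]],"slide":[[0,-0.3,0],[0,-0.3,0],[0,-0.3,0],[0,-0.3,0],[0,-0.3,0],[0,-0.3,0],[0,-0.3,0],[0,-0.3,0]],"hand":[0,0,0,0,0,0,0,0]}'
python3 - <<'E'
from h import *
s=st(); print(yaw(), s['torque'])
E
```

```text
clock: 20.92
tool_pos: [0.5966, 0.2354, 0.0856]
orientation: [0.907, 0.421, -0.002, -0.0]
ft_force: [-5.6, -2.1, -1.2]
grip_width: 0.0158
finger_force: 30.0
{'clock': 20.925, 'qpos': [0.3367, 0.2967, 1.7863, 0.0005, 1.0631, 1.038], 'tool_pos': [0.5966, 0.2354, 0.0856], 'orientation': [0.907, 0.4211, -0.0022, -0.0004], 'ft_force': [-5.5779, -2.1311, -1.1727], 'grip_width': 0.0158, 'finger_force': 29.9642}
49.802677961823385 [-0.05321538  0.96071005  0.22355102]
```

Low forces. I'll finish the turn by another 51°, release and rise to look.

```bash
python3 -m pendant '{"rotation":[[0,0,10],[0,0,20],[0,0,30],[0,0,40],[0,0,51],[0,0,51],[0,0,51]],"slide":[[0,0,0],[0,0,0],[0,0,0],[0,0,0],[0,0,0],[0,0,0],[0,0,0]],"hand":[0,0,0,0,0,0,0.35]}'
python3 -m pendant '{"rotation":[[0,0,0],[0,0,0],[0,0,0],[0,0,0],[0,0,0],[0,0,0],[0,0,0],[0,0,0]],"slide":[[0,0,0],[0,0,-3],[0,0,-7],[0,0,-12],[-4,0,-12],[-9,0,-12],[-14,0,-12],[-18,0,-12]],"hand":[0.35,0.35,0.35,0.35,0.5,0.6,0.7,0.7]}'
python3 - <<'E'
from h import *
s=st(); print(yaw()); f=grab('wrist','w10')
try: x,y,a=rect(f,(150,0,500,285),.06)
except Exception as e: print(e)
h=cv2.cvtColor(f['image'],cv2.COLOR_RGB2HSV)
m=((h[...,2]>150)&(h[...,1]<60)).astype(np.uint8); m[285:]=0
n,l,S,c=cv2.connectedComponentsWithStats(m)
for i in range(1,n):
    if S[i,4]>800: print(S[i],c[i])
print(proj(f,[.493,.236,.06]))
E
```

```text
clock: 21.8
tool_pos: [0.5994, 0.2363, 0.0867]
orientation: [1.0, -0.008, 0.001, -0.0]
ft_force: [0.7, 0.4, -0.1]
grip_width: 0.0235
finger_force: 0.0
clock: 22.8
tool_pos: [0.4179, 0.2391, 0.2066]
orientation: [1.0, -0.009, 0.001, -0.001]
ft_force: [0.0, 0.1, 0.8]
grip_width: 0.0615
finger_force: 0.0
{'clock': 22.8, 'qpos': [0.468, -0.1134, 1.9993, -0.0, 1.2533, 2.0561], 'tool_pos': [0.4179, 0.2391, 0.2066], 'orientation': [1.0, -0.0086, 0.0011, -0.0005], 'ft_force': [0.036, 0.0952, 0.8389], 'grip_width': 0.0615, 'finger_force': 0.0}
-0.9890899487641426
rect 494.5 233.3 size 37.6 60.7 long axis 172.0
[ 294   73   57   84 3139] [316.62121695 112.69194011]
[  55  135   34   79 1634] [ 71.62851897 178.17319461]
[ 566  202   43   80 1010] [580.31188119 243.05247525]
(np.float64(316.7487011392991), np.float64(117.4067978918363))
```

```bash
python3 -m pendant '{"rotation":[[0,0,-10],[0,0,-20],[0,0,-30],[0,0,-40],[0,0,-50],[0,0,-60],[0,0,-70],[0,0,-80]],"slide":[[1,0,0],[2,0,0],[3,0,0],[4,0,0],[5,0.2,0],[6,0.3,0],[7,0.4,0],[7.7,0.45,0]],"hand":[0.7,0.7,0.7,0.7,0.7,0.7,0.7,0.7]}'
python3 -m pendant '{"rotation":[[0,0,-10],[0,0,-20],[0,0,-30],[0,0,-40],[0,0,-50],[0,0,-60],[0,0,-70],[0,0,-80]],"slide":[[0,0,0],[0,0,0],[0,0,0],[0,0,0],[0,0,0],[0,0,0],[0,0,0],[0,0,0]],"hand":[0.7,0.7,0.7,0.7,0.7,0.7,0.7,0.7]}'
python3 - <<'E'
from h import *
s=st(); print(yaw()); go(.4945,.2333,.018,172)
E
```

```text
clock: 23.85
tool_pos: [0.4972, 0.2333, 0.2066]
orientation: [0.77, 0.638, 0.001, 0.0]
ft_force: [-0.3, 1.1, 0.1]
grip_width: 0.0619
finger_force: 0.0
clock: 24.85
tool_pos: [0.4968, 0.2334, 0.2066]
orientation: [0.179, 0.984, 0.001, 0.001]
ft_force: [0.2, -0.1, 0.2]
grip_width: 0.0618
finger_force: 0.0
{'clock': 24.85, 'qpos': [0.3939, 0.0208, 1.8711, -0.0002, 1.2475, -0.8163], 'tool_pos': [0.4968, 0.2334, 0.2066], 'orientation': [0.1793, 0.9838, 0.0006, 0.001], 'ft_force': [0.1911, -0.13, 0.17], 'grip_width': 0.0618, 'finger_force': 0.0}
159.3402829788881
slide [0.25, -0.12, 18.86] rot [0.07, 0.11, -12.66]
```

```bash
python3 -m pendant '{"rotation":[[0,0,-6],[0,0,-12.7],[0,0,-12.7],[0,0,-12.7],[0,0,-12.7],[0,0,-12.7],[0,0,-12.7],[0,0,-12.7]],"slide":[[0.2,-0.1,3],[0.25,-0.1,8],[0.25,-0.1,13],[0.25,-0.1,16],[0.25,-0.1,18.8],[0.25,-0.1,18.8],[0.25,-0.1,18.8],[0.25,-0.1,18.8]],"hand":[0.7,0.7,0.7,0.7,0.7,0.7,0.7,0.7]}'
python3 -m pendant '{"rotation":[[0,0,0],[0,0,0],[0,0,0],[0,0,0]],"slide":[[0,0,0],[0,0,0],[0,0,0],[0,0,0]],"hand":[0,0,0,0]}'
python3 - <<'E'
from h import *
s=st(); print(yaw()); print(go(.6,-.17,.2,181.6))
E
```

```text
clock: 25.85
tool_pos: [0.4948, 0.2339, 0.0196]
orientation: [0.072, 0.997, 0.001, 0.002]
ft_force: [-0.0, -0.3, 0.4]
grip_width: 0.0615
finger_force: 0.0
clock: 26.35
tool_pos: [0.4935, 0.2333, 0.0183]
orientation: [0.072, 0.997, 0.0, 0.0]
ft_force: [-0.6, 0.2, 5.9]
grip_width: 0.0408
finger_force: 29.9
{'clock': 26.35, 'qpos': [0.3961, 0.2082, 2.0432, -0.0001, 0.8894, -1.03], 'tool_pos': [0.4935, 0.2333, 0.0183], 'orientation': [0.0723, 0.9974, 0.0002, 0.0004], 'ft_force': [-0.5953, 0.1614, 5.9389], 'grip_width': 0.0408, 'finger_force': 29.894}
171.71129089240182
slide [-16.37, -38.37, -18.18] rot [0.02, 0.04, -9.89]
(array([-16.36820078, -38.36835997, -18.17562269]), array([ 0.01694047,  0.04189086, -9.88870141]))
```

```bash
python3 -m pendant '{"rotation":[[0,0,0],[0,0,0],[0,0,0],[0,0,0],[0,0,-2],[0,0,-4],[0,0,-6],[0,0,-8]],"slide":[[0,0,-3],[0,0,-8],[0,0,-14],[-1,-3,-18],[-3,-8,-18],[-5,-14,-18],[-7,-20,-18],[-9,-25,-18]],"hand":[0,0,0,0,0,0,0,0]}'
python3 - <<'E'
from h import *
s=st(); print(yaw()); print(go(.5927,-.1704,.2,181.6))
E
```

```text
clock: 27.35
tool_pos: [0.5457, -0.0292, 0.197]
orientation: [0.002, 1.0, 0.0, -0.0]
ft_force: [1.1, 0.4, -0.7]
grip_width: 0.0412
finger_force: 29.9
{'clock': 27.35, 'qpos': [-0.0991, 0.0246, 1.8851, 0.0001, 1.2324, -1.6656], 'tool_pos': [0.5457, -0.0292, 0.197], 'orientation': [0.0021, 1.0, 0.0001, -0.0003], 'ft_force': [1.1122, 0.3857, -0.6678], 'grip_width': 0.0412, 'finger_force': 29.8993}
179.75615913616755
slide [-4.76, -14.1, -0.3] rot [0.01, -0.03, -1.84]
(array([ -4.76002916, -14.10009803,  -0.30326013]), array([ 0.0069559 , -0.03107403, -1.84384257]))
```

```bash
python3 -m pendant '{"rotation":[[0,0,-1],[0,0,-1.8],[0,0,-1.8],[0,0,-1.8],[0,0,-1.8],[0,0,-1.8],[0,0,-1.8],[0,0,-1.8]],"slide":[[-1.5,-5,0],[-3,-10,0],[-4.8,-14.1,0],[-4.8,-14.1,5],[-4.8,-14.1,10],[-4.8,-14.1,15.2],[-4.8,-14.1,15.2],[-4.8,-14.1,15.2]],"hand":[0,0,0,0,0,0,0,0]}'
python3 - <<'E'
from h import *
s=st(); print(yaw()); f=grab('wrist','w11')
h=cv2.cvtColor(f['image'],cv2.COLOR_RGB2HSV)
m=((h[...,0]>8)&(h[...,0]<32)&(h[...,1]>40)&(h[...,1]<120)&(h[...,2]>60)).astype(np.uint8)*255
m[:, :230]=0;m[:,400:]=0;m[:150]=0;m[335:]=0
c=max(cv2.findContours(m,0,1)[0],key=cv2.contourArea); print(cv2.contourArea(c),cv2.approxPolyDP(c,3,True)[:,0].tolist())
cv2.imwrite('pics/w11c.png',cv2.resize(cv2.imread('pics/w11.png')[120:420,160:480],None,fx=1.8,fy=1.8))
E
```

```text
clock: 28.35
tool_pos: [0.5943, -0.1687, 0.0468]
orientation: [-0.013, 1.0, -0.0, 0.001]
ft_force: [0.2, -0.6, -0.6]
grip_width: 0.0416
finger_force: 29.9
{'clock': 28.35, 'qpos': [-0.3169, 0.2938, 1.8708, 0.0001, 0.9757, -1.9141], 'tool_pos': [0.5943, -0.1687, 0.0468], 'orientation': [-0.0132, 0.9999, -0.0002, 0.0006], 'ft_force': [0.243, -0.5618, -0.5564], 'grip_width': 0.0416, 'finger_force': 29.8982}
-178.48870143754277
12705.0 [[357, 216], [265, 220], [256, 238], [262, 334], [368, 334], [369, 237]]
```

View pics/w11c.png

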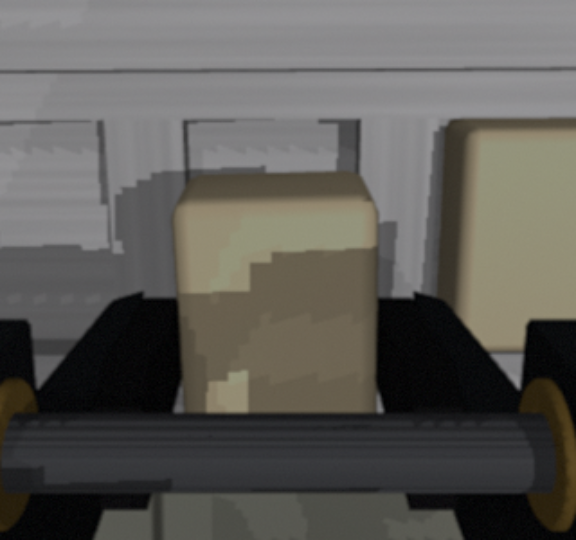

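The held bar's lower front edge runs from (265,220) to (357,216), turned about 2.5°. The pocket's front wall is at crop row 120, columns 185–360, and the first bar sits flat in nest 1.

Run:
```python
from h import *
f=load('w11')
a=[intool(ray(f,*p,.058)) for p in((265,219.5),(357,216))]; b=[intool(ray(f,160+u/1.8,120+120.5/1.8,.022)) for u in(185,360)]
print(np.round(a,4),np.round(b,4),'delta',np.round(np.mean(b,0)-np.mean(a,0),4))
```

```text
[[ 0.0285 -0.0207 -0.01  ]
 [ 0.0301  0.0185 -0.01  ]] [[ 0.0375 -0.0257  0.026 ]
 [ 0.0375  0.0235  0.0259]] delta [ 0.0082 -0.      0.036 ]
```

```bash
python3 -m pendant '{"rotation":[[0,0,2],[0,0,2],[0,0,2],[0,0,2],[0,0,2],[0,0,2],[0,0,2],[0,0,2]],"slide":[[0.4,0,0],[0.4,0,1],[0.4,0,2.2],[0.4,0,3.2],[0.4,0,4],[0.4,0,4.4],[0.4,0,4.6],[0.4,0,4.6]],"hand":[0,0,0,0,0,0,0,0]}'
python3 - <<'E'
from h import *
s=st(); print(yaw())
E
```

```text
clock: 29.4
tool_pos: [0.5895, -0.1686, -0.0004]
orientation: [0.004, 1.0, -0.0, 0.0]
ft_force: [-0.0, -0.2, -0.5]
grip_width: 0.0412
finger_force: 29.9
{'clock': 29.4, 'qpos': [-0.3192, 0.3449, 1.9056, 0.0, 0.891, -1.8814], 'tool_pos': [0.5895, -0.1686, -0.0004], 'orientation': [0.0043, 1.0, -0.0, 0.0], 'ft_force': [-0.019, -0.2171, -0.4622], 'grip_width': 0.0412, 'finger_force': 29.8981}
179.5104578472285
```

```bash
python3 -m pendant '{"rotation":[[0,0,0],[0,0,0],[0,0,0],[0,0,0],[0,0,0],[0,0,0],[0,0,0]],"slide":[[0,0,0],[0,0,0],[0,0,-3],[0,0,-8],[0,0,-13],[0,0,-18],[0,0,-18]],"hand":[0.58,0.58,0.58,0.58,0.58,0.58,0.58]}'
python3 - <<'E'
from h import *
s=st(); f=grab('wrist','w12'); rect(f,(200,60,400,285),.040); go(.598,.2355,.16,179)
E
```

```text
clock: 30.28
tool_pos: [0.5932, -0.1698, 0.1862]
orientation: [0.004, 1.0, -0.002, 0.005]
ft_force: [0.8, 0.4, 0.1]
grip_width: 0.0511
finger_force: 0.0
{'clock': 30.275, 'qpos': [-0.3192, 0.1576, 1.7608, 0.0, 1.2117, -1.8814], 'tool_pos': [0.5932, -0.1698, 0.1862], 'orientation': [0.0043, 1.0, -0.0018, 0.0055], 'ft_force': [0.8276, 0.3707, 0.0698], 'grip_width': 0.0511, 'finger_force': 0.0}
rect 590.0 -168.6 size 57.7 35.1 long axis 0.4
slide [-0.31, 40.47, 2.22] rot [-0.11, 0.34, 0.51]
```

Bar 2 is in nest 2. I'll go back to the knob.

```bash
python3 -m pendant '{"rotation":[[0,0,0],[0,0,0],[0,0,0],[0,0,0],[0,0,0],[0,0,0],[0,0,0],[0,0,0]],"slide":[[0,5,0],[0,11,0],[-0.1,17,0],[-0.2,23,0],[-0.3,29,0],[-0.3,35,0],[-0.3,40.4,2],[-0.3,40.4,2]],"hand":[0.35,0.35,0.35,0.35,0.35,0.35,0.35,0.35]}'
python3 - <<'E'
from h import *
s=st(); print(yaw()); go(.598,.2355,.082,179)
E
```

```text
clock: 31.32
tool_pos: [0.5926, 0.2382, 0.1551]
orientation: [0.002, 1.0, -0.001, -0.003]
ft_force: [0.5, -1.8, -0.1]
grip_width: 0.0307
finger_force: 0.0
{'clock': 31.325, 'qpos': [0.3427, 0.2329, 1.7304, 0.0009, 1.1853, -1.2247], 'tool_pos': [0.5926, 0.2382, 0.1551], 'orientation': [0.0019, 1.0, -0.0008, -0.0034], 'ft_force': [0.4675, -1.7514, -0.0509], 'grip_width': 0.0307, 'finger_force': 0.0}
179.78580477916054
slide [-0.59, -0.26, 7.3] rot [-0.09, -0.39, 0.79]
```

```bash
python3 -m pendant '{"rotation":[[0,0,0],[0,0,0],[0,0,0.7],[0,0,0.7],[0,0,0.7],[0,0,0.7],[0,0,0.7],[0,0,0.7]],"slide":[[-0.5,-0.2,0],[-0.5,-0.2,2],[-0.5,-0.2,5],[-0.5,-0.2,7.2],[-0.5,-0.2,7.2],[-0.5,-0.2,7.2],[-0.5,-0.2,7.2],[-0.5,-0.2,7.2]],"hand":[0.35,0.35,0.35,0.35,0.35,0,0,0]}'
python3 - <<'E'
from h import *
s=st(); print(yaw())
E
```

```text
clock: 32.33
tool_pos: [0.6014, 0.2364, 0.0877]
orientation: [0.011, 1.0, 0.003, 0.001]
ft_force: [2.5, 9.0, -9.1]
grip_width: 0.0156
finger_force: 29.7
{'clock': 32.325, 'qpos': [0.3333, 0.2977, 1.7808, 0.0051, 1.0595, -1.2181], 'tool_pos': [0.6014, 0.2364, 0.0877], 'orientation': [0.0109, 0.9999, 0.0027, 0.0009], 'ft_force': [2.4634, 9.0019, -9.0654], 'grip_width': 0.0156, 'finger_force': 29.7307}
178.74528162064252
```

```bash
python3 -m pendant '{"rotation":[[0,0,5],[0,0,15],[0,0,25],[0,0,35],[0,0,45],[0,0,55],[0,0,65],[0,0,72]],"slide":[[0.2,0.25,0],[0.2,0.25,0],[0.2,0.25,0],[0.2,0.25,0],[0.2,0.25,0],[0.2,0.25,0],[0.2,0.25,0],[0.2,0.25,0]],"hand":[0,0,0,0,0,0,0,0]}'
python3 -m pendant '{"rotation":[[0,0,10],[0,0,20],[0,0,30],[0,0,40],[0,0,50],[0,0,50],[0,0,50]],"slide":[[0,0,0],[0,0,0],[0,0,0],[0,0,0],[0,0,0],[0,0,0],[0,0,0]],"hand":[0,0,0,0,0,0,0.35]}'
python3 - <<'E'
from h import *
s=st(); print(yaw()); go(.53,.17,.2,128)
E
```

```text
clock: 33.33
tool_pos: [0.5986, 0.2323, 0.0877]
orientation: [0.598, 0.802, -0.002, 0.001]
ft_force: [-1.6, -9.3, -2.2]
grip_width: 0.0157
finger_force: 29.8
clock: 34.2
tool_pos: [0.599, 0.2353, 0.0887]
orientation: [0.88, 0.475, 0.0, 0.0]
ft_force: [0.6, 0.7, 0.6]
grip_width: 0.0232
finger_force: 0.0
{'clock': 34.2, 'qpos': [0.3358, 0.2941, 1.7835, -0.0003, 1.0631, 0.9158], 'tool_pos': [0.599, 0.2353, 0.0887], 'orientation': [0.8798, 0.4754, 0.0004, 0.0002], 'ft_force': [0.6336, 0.7086, 0.5514], 'grip_width': 0.0232, 'finger_force': 0.0}
56.77354997972441
slide [-9.24, -2.19, -11.14] rot [0.06, -0.0, -71.23]
```

```bash
python3 -m pendant '{"rotation":[[0,0,0],[0,0,0],[0,0,-10],[0,0,-20],[0,0,-30],[0,0,-40],[0,0,-50],[0,0,-60]],"slide":[[0,0,-2],[0,0,-6],[0,0,-11],[-3,-1,-11],[-6,-1.5,-11],[-9.2,-2.2,-11],[-9.2,-2.2,-11],[-9.2,-2.2,-11]],"hand":[0.35,0.35,0.35,0.5,0.6,0.7,0.7,0.7]}'
python3 -m pendant '{"rotation":[[0,0,-6],[0,0,-12],[0,0,-12],[0,0,-12]],"slide":[[0,0,0],[0,0,0],[0,0,0],[0,0,0]],"hand":[0.7,0.7,0.7,0.7]}'
python3 - <<'E'
from h import *
s=st(); print(yaw()); f=grab('wrist','w13')
x,y,a=rect(f,(200,0,420,285),.06)
h=cv2.cvtColor(f['image'],cv2.COLOR_RGB2HSV)
m=((h[...,2]>150)&(h[...,1]<60)).astype(np.uint8); m[285:]=0
n,l,S,c=cv2.connectedComponentsWithStats(m)
for i in range(1,n):
    if S[i,4]>800: print(S[i],c[i])
print(proj(f,[.493,.236,.06]))
E
```

```text
clock: 35.2
tool_pos: [0.5313, 0.1711, 0.2008]
orientation: [0.522, 0.853, 0.002, 0.002]
ft_force: [-0.4, -0.3, -0.2]
grip_width: 0.0617
finger_force: 0.0
clock: 35.7
tool_pos: [0.5308, 0.1712, 0.199]
orientation: [0.433, 0.902, 0.001, 0.001]
ft_force: [-0.1, 0.6, -0.2]
grip_width: 0.0617
finger_force: 0.0
{'clock': 35.7, 'qpos': [0.2673, 0.0429, 1.8624, 0.0, 1.2339, -0.4084], 'tool_pos': [0.5308, 0.1712, 0.199], 'orientation': [0.4328, 0.9015, 0.0008, 0.0009], 'ft_force': [-0.1061, 0.6086, -0.1879], 'grip_width': 0.0617, 'finger_force': 0.0}
128.71406045076915
rect 436.4 210.8 size 68.5 123.9 long axis 124.6
[ 120    0   72   71 2245] [154.5247216   21.40044543]
[    0     0   297   285 32105] [141.24335773 153.28665317]
[ 262    0   74   36 1315] [301.93079848  12.04638783]
[ 311   35   57   89 4601] [338.30297761  78.30906325]
[ 602   78   38   91 1178] [628.33955857 128.737691  ]
[  18  122   93   70 2343] [ 68.57362356 156.26888604]
[595 247  45  38 840] [624.11428571 270.98928571]
(np.float64(327.4591035298147), np.float64(115.42895999948186))
```

Run:
```python
from h import *
f=load('w13')
x,y,a=rect(f,(305,30,374,130),.06)
d=np.array([np.cos(np.radians(a)),np.sin(np.radians(a))]); k=np.array([.5985,.236])-[x,y]
print('knob along long axis',k@d,'closing',k@[d[1],-d[0]], 'polar',np.degrees(np.arctan2(-k[1],-k[0])))
print(x,y,a); go(x+.003*d[0],y+.003*d[1],.018,a)
```

```text
rect 483.7 260.2 size 39.5 60.9 long axis 127.1
knob along long axis -0.08858184887093831 closing 0.07688427524285495 polar 168.0917917237459
0.4837300109863281 0.2602030029296875 127.13557052612305
slide [10.19, 1.89, 18.06] rot [0.09, 0.04, 1.6]
```

```bash
python3 -m pendant '{"rotation":[[0,0,1.6],[0,0,1.6],[0,0,1.6],[0,0,1.6],[0,0,1.6],[0,0,1.6],[0,0,1.6],[0,0,1.6]],"slide":[[5,1,0],[9.9,1.9,2],[9.9,1.9,7],[9.9,1.9,12],[9.9,1.9,15],[9.9,1.9,18],[9.9,1.9,18],[9.9,1.9,18]],"hand":[0.7,0.7,0.7,0.7,0.7,0.7,0.7,0.7]}'
python3 -m pendant '{"rotation":[[0,0,0],[0,0,0],[0,0,0],[0,0,0]],"slide":[[0,0,0],[0,0,0],[0,0,0],[0,0,0]],"hand":[0,0,0,0]}'
python3 - <<'E'
from h import *
s=st(); print(yaw()); go(.5927,-.2428,.2,181.6)
E
```

```text
clock: 36.75
tool_pos: [0.4837, 0.2604, 0.0187]
orientation: [0.445, 0.896, 0.001, 0.0]
ft_force: [-0.1, 0.3, 0.0]
grip_width: 0.0617
finger_force: 0.0
clock: 37.25
tool_pos: [0.4837, 0.2605, 0.0189]
orientation: [0.445, 0.896, 0.001, 0.001]
ft_force: [-1.3, -0.2, 5.9]
grip_width: 0.0413
finger_force: 30.0
{'clock': 37.25, 'qpos': [0.4486, 0.2127, 2.0363, 0.0, 0.8906, -0.2008], 'tool_pos': [0.4837, 0.2605, 0.0189], 'orientation': [0.4446, 0.8957, 0.0008, 0.0006], 'ft_force': [-1.2824, -0.2016, 5.8991], 'grip_width': 0.0413, 'finger_force': 30.0034}
127.20686504437825
slide [-46.68, -21.72, -18.14] rot [0.09, 0.07, -54.39]
```

```bash
python3 -m pendant '{"rotation":[[0,0,0],[0,0,0],[0,0,0],[0,0,-10],[0,0,-20],[0,0,-30],[0,0,-40],[0,0,-50]],"slide":[[0,0,-3],[0,0,-8],[0,0,-14],[-4,-2,-18],[-9,-4,-18],[-14,-6.5,-18],[-19,-9,-18],[-24,-11,-18]],"hand":[0,0,0,0,0,0,0,0]}'
python3 - <<'E'
from h import *
s=st(); print(yaw()); go(.592,-.243,.2,181.6)
E
```

```text
clock: 38.25
tool_pos: [0.5397, 0.0023, 0.1974]
orientation: [0.024, 1.0, 0.0, -0.0]
ft_force: [-0.4, 0.4, -0.7]
grip_width: 0.0412
finger_force: 30.0
{'clock': 38.25, 'qpos': [-0.0419, 0.0108, 1.8984, 0.0001, 1.2325, -1.5645], 'tool_pos': [0.5397, 0.0023, 0.1974], 'orientation': [0.0241, 0.9997, 0.0001, -0.0001], 'ft_force': [-0.3835, 0.3773, -0.653], 'grip_width': 0.0412, 'finger_force': 29.9979}
177.23366880832327
slide [-6.41, -24.25, -0.27] rot [0.01, -0.01, -4.37]
```

```bash
python3 -m pendant '{"rotation":[[0,0,-1],[0,0,-2],[0,0,-3],[0,0,-4.4],[0,0,-4.4],[0,0,-4.4],[0,0,-4.4],[0,0,-4.4]],"slide":[[-1.5,-6,0],[-3,-12,0],[-5,-18,0],[-6.4,-24.2,0],[-6.4,-24.2,4],[-6.4,-24.2,10],[-6.4,-24.2,15],[-6.4,-24.2,15]],"hand":[0,0,0,0,0,0,0,0]}'
python3 -m pendant '{"rotation":[[0,0,0],[0,0,0]],"slide":[[0,0,0],[0,0,0]],"hand":[0,0]}'
python3 - <<'E'
from h import *
s=st(); print(yaw()); f=grab('wrist','w14')
h=cv2.cvtColor(f['image'],cv2.COLOR_RGB2HSV)
m=((h[...,0]>8)&(h[...,0]<32)&(h[...,1]>40)&(h[...,1]<120)&(h[...,2]>60)).astype(np.uint8)*255
m[:, :230]=0;m[:,400:]=0;m[:150]=0;m[335:]=0
c=max(cv2.findContours(m,0,1)[0],key=cv2.contourArea); print(cv2.contourArea(c),cv2.approxPolyDP(c,3,True)[:,0].tolist())
cy=proj(f,[.595-.036,-.2428,.022]); print('pocket front expected',cy,[proj(f,[.5591,-.2428+d,.022]) for d in(-.025,.025)])
g=cv2.cvtColor(f['image'],cv2.COLOR_RGB2GRAY).astype(np.float32)
q=np.abs(np.gradient(g[:,285:345].mean(1))); print('rows',[(i,round(float(q[i]),1)) for i in range(120,240) if q[i]>4 and q[i]==q[i-2:i+3].max()])
r=int(cy[1])
q=np.abs(np.gradient(g[r+4:r+16].mean(0))); print('cols',[(i,round(float(q[i]),1)) for i in range(200,440) if q[i]>4 and q[i]==q[i-2:i+3].max()])
E
```

```text
clock: 39.25
tool_pos: [0.5858, -0.2389, 0.0418]
orientation: [-0.011, 1.0, 0.003, -0.005]
ft_force: [-0.7, -0.2, -0.2]
grip_width: 0.0412
finger_force: 30.0
clock: 39.5
tool_pos: [0.5934, -0.2421, 0.0511]
orientation: [-0.011, 1.0, -0.001, 0.003]
ft_force: [-1.1, -0.7, -1.2]
grip_width: 0.041
finger_force: 30.0
{'clock': 39.5, 'qpos': [-0.4263, 0.3254, 1.8198, -0.0, 0.9908, -2.02], 'tool_pos': [0.5934, -0.2421, 0.0511], 'orientation': [-0.0115, 0.9999, -0.0012, 0.0025], 'ft_force': [-1.0679, -0.6598, -1.1891], 'grip_width': 0.041, 'finger_force': 29.9994}
-178.68405256922046
12831.5 [[268, 216], [258, 235], [261, 334], [368, 334], [371, 241], [361, 217]]
pocket front expected (np.float64(314.67297087851256), np.float64(189.30994937471445)) [(np.float64(266.23272078942523), np.float64(188.37213154838838)), (np.float64(363.0664140144118), np.float64(190.6325657621518))]
rows [(122, 10.2), (165, 27.6), (190, 16.5), (214, 22.2), (228, 11.1)]
cols [(205, 17.0), (208, 19.1), (219, 13.8), (265, 33.4), (268, 26.0), (350, 19.6), (361, 34.8), (404, 22.7), (412, 8.0), (426, 5.7)]
```

Run:
```python
from h import *
f=load('w14')
a=[intool(ray(f,*p,.062)) for p in((268,216),(361,217))]; b=[intool(ray(f,u,190,.022)) for u in(266,362)]
print(np.round(a,4),np.round(b,4),'delta',np.round(np.mean(b,0)-np.mean(a,0),4)); st()
go(.5934,-.2421,-.0005,182)
```

```text
[[ 0.0288 -0.0198 -0.0111]
 [ 0.0284  0.0198 -0.0112]] [[ 0.034  -0.025   0.0289]
 [ 0.034   0.0245  0.0287]] delta [ 0.0054 -0.0003  0.04  ]
{'clock': 39.55, 'qpos': [-0.4263, 0.3253, 1.8201, 0.0, 0.9907, -2.02], 'tool_pos': [0.5932, -0.242, 0.051], 'orientation': [-0.0115, 0.9999, -0.0012, 0.0025], 'ft_force': [-0.4654, -0.4645, -1.6036], 'grip_width': 0.0413, 'finger_force': 29.9995}
slide [0.01, 0.01, 5.15] rot [-0.14, 0.28, -0.68]
```

```bash
python3 -m pendant '{"rotation":[[0,0.3,0],[0,0.3,0],[0,0.3,0],[0,0.3,0],[0,0.3,0],[0,0.3,0],[0,0.3,0],[0,0.3,0]],"slide":[[0.15,0,0],[0.15,0,1.2],[0.15,0,2.4],[0.15,0,3.5],[0.15,0,4.5],[0.15,0,5],[0.15,0,5],[0.15,0,5]],"hand":[0,0,0,0,0,0,0,0]}'
python3 - <<'E'
from h import *
s=st(); print(yaw())
E
```

```text
clock: 40.55
tool_pos: [0.5928, -0.2412, 0.0032]
orientation: [-0.011, 1.0, -0.0, 0.0]
ft_force: [-5.4, 6.8, 27.1]
grip_width: 0.0413
finger_force: 30.0
{'clock': 40.55, 'qpos': [-0.4251, 0.3831, 1.8435, -0.0006, 0.9145, -2.0179], 'tool_pos': [0.5928, -0.2412, 0.0032], 'orientation': [-0.0112, 0.9999, -0.0003, 0.0001], 'ft_force': [-5.3857, 6.8496, 27.136], 'grip_width': 0.0413, 'finger_force': 30.0191}
-178.71607018235764
```

```bash
python3 -m pendant '{"rotation":[[0,0,0],[0,0,0],[0,0,0]],"slide":[[0,0,-0.3],[0,0,-0.3],[0,0,-0.3]],"hand":[0,0,0]}'
python3 - <<'E'
from h import *
s=st(); f=grab('wrist','w15')
h=cv2.cvtColor(f['image'],cv2.COLOR_RGB2HSV)
m=((h[...,0]>8)&(h[...,0]<32)&(h[...,1]>40)&(h[...,1]<120)&(h[...,2]>60)).astype(np.uint8)*255
m[:, :230]=0;m[:,400:]=0;m[:150]=0;m[335:]=0
c=max(cv2.findContours(m,0,1)[0],key=cv2.contourArea); print(cv2.contourArea(c),cv2.approxPolyDP(c,3,True)[:,0].tolist())
print('pocket',[np.round(proj(f,[x,-.2428+d,.022]),1).tolist() for d in(-.025,.025) for x in(.559,.631)])
cv2.imwrite('pics/w15c.png',cv2.resize(cv2.imread('pics/w15.png')[120:420,160:480],None,fx=1.8,fy=1.8))
E
```

```text
clock: 40.92
tool_pos: [0.5927, -0.2413, 0.0035]
orientation: [-0.011, 1.0, -0.0, 0.0]
ft_force: [0.6, 3.7, 12.3]
grip_width: 0.0416
finger_force: 30.0
{'clock': 40.925, 'qpos': [-0.4252, 0.3825, 1.8438, -0.0008, 0.9144, -2.0178], 'tool_pos': [0.5927, -0.2413, 0.0035], 'orientation': [-0.0111, 0.9999, -0.0005, 0.0003], 'ft_force': [0.6372, 3.7376, 12.2579], 'grip_width': 0.0416, 'finger_force': 30.0101}
13710.5 [[265, 212], [255, 242], [261, 334], [367, 334], [374, 244], [365, 213], [304, 209]]
pocket [[250.8, 207.0], [253.6, 364.3], [374.0, 209.8], [364.4, 366.6]]
```

View pics/w15c.png

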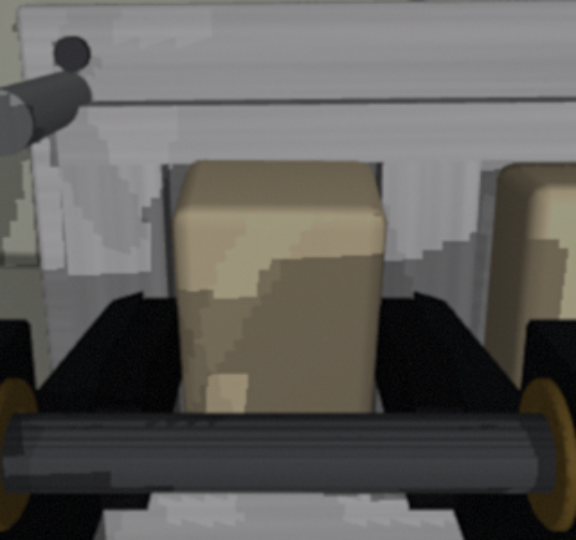

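The bar's front end looks raised and resting on the pocket's front rim: its front edge coincides with the rim at crop row 160–163. I'll lift, back off 4 mm and lower again.

```bash
python3 -m pendant '{"rotation":[[0,0,0],[0,0,0],[0,0,0],[0,0,0],[0,0,0],[0,0,0],[0,0,0]],"slide":[[0,0,-1.2],[-0.4,0,-1.2],[-0.4,0,-1],[-0.4,0,-0.6],[-0.4,0,-0.2],[-0.4,0,0.1],[-0.4,0,0.1]],"hand":[0,0,0,0,0,0,0]}'
python3 - <<'E'
from h import *
st(); f=grab('wrist','w16')
h=cv2.cvtColor(f['image'],cv2.COLOR_RGB2HSV)
m=((h[...,0]>8)&(h[...,0]<32)&(h[...,1]>40)&(h[...,1]<120)&(h[...,2]>60)).astype(np.uint8)*255
m[:, :230]=0;m[:,400:]=0;m[:150]=0;m[335:]=0
c=max(cv2.findContours(m,0,1)[0],key=cv2.contourArea); print(cv2.contourArea(c),cv2.approxPolyDP(c,3,True)[:,0].tolist())
E
```

```text
clock: 41.85
tool_pos: [0.5931, -0.2409, 0.0033]
orientation: [-0.011, 1.0, 0.0, -0.003]
ft_force: [-9.9, 3.5, 22.6]
grip_width: 0.0411
finger_force: 30.0
{'clock': 41.85, 'qpos': [-0.4234, 0.3875, 1.8372, -0.0028, 0.923, -2.0152], 'tool_pos': [0.5931, -0.2409, 0.0033], 'orientation': [-0.0114, 0.9999, 0.0003, -0.0032], 'ft_force': [-9.9407, 3.5, 22.5887], 'grip_width': 0.0411, 'finger_force': 30.0092}
13721.0 [[266, 211], [256, 240], [262, 334], [367, 334], [373, 240], [365, 213], [356, 209]]
```

```bash
python3 -m pendant '{"rotation":[[0,0,0],[0,0,0],[0,0,0],[0,0,0],[0,0,0],[0,0,0],[0,0,0],[0,0,0]],"slide":[[0.2,0,-0.2],[0.2,0,-0.2],[0.2,0,-0.2],[0.2,0,-0.2],[0.2,0,-3],[0.2,0,-8],[0.2,0,-13],[0.2,0,-17]],"hand":[0,0.58,0.58,0.58,0.58,0.58,0.58,0.58]}'
python3 -m pendant '{"rotation":[[0,0,0],[0,0,0],[0,0,0]],"slide":[[5,6,0],[5,7,0],[5,7,0]],"hand":[0.58,0.58,0.58]}'
python3 - <<'E'
from h import *
st(); f=grab('wrist','w17')
h=cv2.cvtColor(f['image'],cv2.COLOR_RGB2HSV)
m=((h[...,0]>8)&(h[...,0]<38)&(h[...,1]>28)&(h[...,1]<130)&(h[...,2]>60)).astype(np.uint8)*255
for n in ((.590,-.098),(.5927,-.170),(.595,-.243)):
    u,v=proj(f,[*n,.04]); print('nest px',u,v)
C=[c for c in cv2.findContours(m,0,1)[0] if cv2.contourArea(c)>1500]
for c in C:
    P=np.array([ray(f,*p,.04)[:2]*1000 for p in c[:,0]],np.float32)
    print(cv2.boundingRect(c),cv2.contourArea(c),[np.round(x,1) for x in cv2.minAreaRect(P)])
E
```

```text
clock: 42.9
tool_pos: [0.5925, -0.2413, 0.1714]
orientation: [-0.011, 1.0, -0.0, -0.002]
ft_force: [0.9, -0.2, 0.0]
grip_width: 0.0515
finger_force: 0.0
clock: 43.28
tool_pos: [0.5399, -0.171, 0.1693]
orientation: [-0.012, 1.0, 0.0, -0.003]
ft_force: [1.2, -0.4, -0.0]
grip_width: 0.0511
finger_force: 0.0
{'clock': 43.275, 'qpos': [-0.3493, 0.0867, 1.8722, -0.0022, 1.1884, -1.9438], 'tool_pos': [0.5399, -0.171, 0.1693], 'orientation': [-0.0123, 0.9999, 0.0, -0.003], 'ft_force': [1.1611, -0.3757, -0.048], 'grip_width': 0.0511, 'finger_force': 0.0}
nest px 403.34352930990883 279.17281672859843
nest px 313.882092090261 280.2516482165479
nest px 223.3001998016971 280.83354166540437
(290, 233, 53, 81) 4031.5 [array([ 587.4, -168.6]), array([68. , 41.8]), np.float64(1.2)]
(195, 233, 58, 81) 2730.5 [array([ 588.8, -242.3]), array([45. , 67.2]), np.float64(89.2)]
(374, 232, 56, 80) 2871.5 [array([ 584.1, -100.3]), array([66.3, 43.3]), np.float64(3.5)]
```

```bash
python3 -m pendant '{"rotation":[[0,0,0],[0,0,0],[0,0,0],[0,0,0],[0,0,0]],"slide":[[-3,0,-2],[-6,0,-4],[-9,0,-5],[-9,0,-5],[-9,0,-5]],"hand":[0.3,0.3,0.3,0.3,0.3]}'
cat >> h.py <<'E'
def soaps(f,z=.04,amin=1500):
    h=cv2.cvtColor(f['image'],cv2.COLOR_RGB2HSV)
    m=((h[...,0]>8)&(h[...,0]<38)&(h[...,1]>28)&(h[...,1]<130)&(h[...,2]>60)).astype(np.uint8)*255
    m=cv2.morphologyEx(m,cv2.MORPH_OPEN,np.ones((3,3)))
    for c in cv2.findContours(m,0,1)[0]:
        if cv2.contourArea(c)<amin: continue
        x,y,w,hh=cv2.boundingRect(c); pts=c[:,0]
        wd=lambda r:(lambda q:(int(q.min()),int(q.max()),int(np.ptp(q))))(np.where(m[r,x:x+w]>0)[0]+x)
        P=np.array([ray(f,*p,z)[:2]*1000 for p in pts],np.float32)
        print((x,y,w,hh),cv2.contourArea(c),'front',wd(y+8),'mid',wd(y+hh//2),'back',wd(y+hh-8),[np.round(q,1).tolist() for q in cv2.minAreaRect(P)],cv2.approxPolyDP(c,3,True)[:,0].tolist())
E
python3 - <<'E'
from h import *
st(); f=grab('wrist','w18'); soaps(f)
E
```

```text
clock: 43.95
tool_pos: [0.6303, -0.1707, 0.218]
orientation: [-0.011, 1.0, 0.0, -0.004]
ft_force: [-0.0, -0.3, 0.3]
grip_width: 0.0269
finger_force: 0.0
{'clock': 43.95, 'qpos': [-0.3014, 0.2189, 1.6296, -0.0021, 1.3004, -1.894], 'tool_pos': [0.6303, -0.1707, 0.218], 'orientation': [-0.0112, 0.9999, 0.0001, -0.0038], 'ft_force': [-0.0185, -0.2855, 0.3343], 'grip_width': 0.0269, 'finger_force': 0.0}
(294, 122, 49, 75) 3483.5 front (294, 342, 48) mid (294, 341, 47) back (294, 341, 47) [[590.6, -168.4], [63.2, 41.4], 0.7] [[296, 123], [295, 194], [338, 196], [341, 124]]
(370, 120, 54, 75) 3667.5 front (371, 423, 52) mid (371, 421, 50) back (370, 420, 50) [[587.3, -101.2], [62.9, 44.5], 1.8] [[374, 121], [371, 189], [374, 193], [418, 193], [423, 121]]
(206, 120, 56, 78) 3884.0 front (206, 259, 53) mid (209, 260, 51) back (212, 259, 47) [[591.8, -240.7], [65.8, 45.5], 2.1] [[211, 122], [206, 127], [213, 196], [257, 196], [261, 188], [258, 122]]
(596, 82, 44, 237) 5621.0 front (635, 639, 4) mid (608, 639, 31) back (632, 639, 7) [[631.0, 99.1], [216.1, 38.9], 12.5] [[638, 82], [599, 233], [596, 267], [639, 318]]
```

Run:
```python
from h import *
f=load('w18')
for n,u,v0,v1 in (('b1',396,120.5,194),('b2',317,122.5,196.5),('b3',235,120.5,197.5)):
    print(n,[ (z,np.round(ray(f,u,v0,z)[0],4),np.round(ray(f,u,v1,z)[0],4)) for z in (.04,.05)])
g=cv2.cvtColor(f['image'],cv2.COLOR_RGB2GRAY).astype(np.float32)
for u0 in (225,307,385):
    q=np.gradient(g[:,u0:u0+22].mean(1)); print(u0,[(i,round(float(q[i]),1)) for i in range(90,240) if abs(q[i])>5 and abs(q[i])==np.abs(q[i-2:i+3]).max()])
print('pocket rows',[np.round(proj(f,[x,y,.022]),1).tolist() for x,y in ((.559,-.243),(.631,-.243),(.5567,-.17),(.6287,-.17),(.5544,-.098),(.6264,-.098))])
t=grab('top','t18'); 
g=grab('scene','s18')
```

```text
b1 [(0.04, np.float64(0.5564), np.float64(0.6187)), (0.05, np.float64(0.5567), np.float64(0.6172))]
b2 [(0.04, np.float64(0.5596), np.float64(0.6224)), (0.05, np.float64(0.5597), np.float64(0.6209))]
b3 [(0.04, np.float64(0.5595), np.float64(0.625)), (0.05, np.float64(0.5597), np.float64(0.6233))]
225 [(120, -22.8), (125, 17.9), (196, -15.6), (202, 26.9), (215, -6.5), (224, 5.3)]
307 [(120, -32.3), (123, 27.5), (195, -20.6), (201, 30.2), (210, 5.5), (214, -7.4)]
385 [(119, -18.8), (192, -21.9), (195, 18.0), (200, 32.8), (213, -11.2)]
pocket rows [[234.4, 120.3], [236.4, 200.9], [316.9, 119.5], [315.0, 200.2], [398.4, 118.7], [392.6, 199.4]]
```

Run:
```python
from h import *
go(.528,-.2413,.12,181.6); go(.528,-.2413,.006,181.6)
```

```text
slide [10.26, -6.87, 9.91] rot [0.02, -0.4, -0.33]
slide [10.18, -6.87, 21.31] rot [0.02, -0.4, -0.33]
```

```bash
python3 -m pendant '{"rotation":[[0,-0.4,0],[0,-0.4,0],[0,-0.4,0],[0,-0.4,0],[0,-0.4,0],[0,-0.4,0],[0,-0.4,0],[0,-0.4,0]],"slide":[[5,-3,0],[10.2,-6.9,2],[10.2,-6.9,7],[10.2,-6.9,12],[10.2,-6.9,17],[10.2,-6.9,21.3],[10.2,-6.9,21.3],[10.2,-6.9,21.3]],"hand":[0,0,0,0,0,0,0,0]}'
python3 - <<'E'
from h import *
st(); go(.555,-.2413,.006,181.6)
E
```

```text
clock: 45.1
tool_pos: [0.5301, -0.242, 0.0084]
orientation: [-0.011, 1.0, -0.0, 0.002]
ft_force: [-0.1, -0.3, 0.3]
grip_width: 0.0002
finger_force: 0.0
{'clock': 45.1, 'qpos': [-0.4715, 0.2818, 1.9713, 0.001, 0.8852, -2.0656], 'tool_pos': [0.5301, -0.242, 0.0084], 'orientation': [-0.0113, 0.9999, -0.0004, 0.0016], 'ft_force': [-0.0792, -0.3224, 0.2704], 'grip_width': 0.0002, 'finger_force': 0.0}
slide [-2.49, 0.01, 0.25] rot [-0.05, 0.19, -0.3]
```

```bash
python3 -m pendant '{"rotation":[[0,0,0],[0,0,0],[0,0,0],[0,0,0],[0,0,0],[0,0,0]],"slide":[[-0.6,0,0.2],[-1.2,0,0.2],[-1.8,0,0.2],[-2.1,0,0.2],[-2.4,0,0.2],[-2.6,0,0.2]],"hand":[0,0,0,0,0,0]}'
python3 -m pendant '{"rotation":[[0,0,0],[0,0,0],[0,0,0],[0,0,0],[0,0,0],[0,0,0],[0,0,0],[0,0,0]],"slide":[[2,0,0],[2,0,-5],[2,0,-10],[2,0,-16],[-3,3,-21],[-7.4,7,-21],[-7.4,7,-21],[-7.4,7,-21]],"hand":[0.3,0.3,0.3,0.3,0.3,0.3,0.3,0.3]}'
python3 - <<'E'
from h import *
st(); f=grab('wrist','w19'); soaps(f)
g=cv2.cvtColor(f['image'],cv2.COLOR_RGB2GRAY).astype(np.float32)
E
```

```text
clock: 45.85
tool_pos: [0.5553, -0.2408, 0.0047]
orientation: [-0.011, 1.0, 0.0, 0.001]
ft_force: [-0.2, -0.1, 0.2]
grip_width: 0.0004
finger_force: 0.2
clock: 46.85
tool_pos: [0.627, -0.1688, 0.2142]
orientation: [-0.012, 1.0, 0.0, 0.0]
ft_force: [0.3, -1.0, -0.2]
grip_width: 0.0267
finger_force: 0.0
{'clock': 46.85, 'qpos': [-0.3014, 0.2089, 1.6485, 0.0, 1.2841, -1.8964], 'tool_pos': [0.627, -0.1688, 0.2142], 'orientation': [-0.0121, 0.9999, 0.0, 0.0], 'ft_force': [0.2835, -0.9809, -0.1706], 'grip_width': 0.0267, 'finger_force': 0.0}
(205, 128, 56, 75) 3754.5 front (206, 258, 52) mid (207, 259, 52) back (210, 259, 49) [[595.2, -239.2], [62.7, 44.7], 1.4] [[208, 128], [205, 134], [210, 199], [255, 201], [260, 194], [257, 129]]
(291, 125, 50, 75) 3535.5 front (291, 340, 49) mid (292, 340, 48) back (292, 339, 47) [[591.0, -168.5], [62.4, 41.9], 1.4] [[293, 125], [292, 196], [338, 198], [340, 127]]
(369, 122, 54, 75) 3736.0 front (370, 422, 52) mid (369, 420, 51) back (369, 419, 50) [[586.8, -101.0], [62.5, 44.3], 1.8] [[373, 123], [370, 192], [373, 196], [417, 196], [422, 124]]
(597, 88, 43, 235) 5453.5 front (637, 639, 2) mid (608, 639, 31) back (632, 639, 7) [[632.5, 99.5], [213.9, 37.7], 13.0] [[638, 88], [617, 168], [620, 175], [615, 176], [599, 238], [597, 271], [639, 322]]
```

All three bars now lie flat in the nests, with equal apparent lengths of about 62.5 mm. Next I close the lid, taking its handle again.

```bash
python3 -m pendant '{"rotation":[[0,0,10],[0,0,20],[0,0,30],[0,0,40],[0,0,50],[0,0,60],[0,0,70],[0,0,80]],"slide":[[0,0,-3],[0,0,-5],[0,0,-5],[0,0,-5],[-2,0,-5],[-4,0,-5],[-6,0,-5],[-8.7,0,-5]],"hand":[0.3,0.3,0.3,0.3,0.3,0.35,0.35,0.35]}'
python3 - <<'E'
from h import *
st(); print(yaw()); go(.714,-.168,.172,91.6)
E
```

```text
clock: 47.9
tool_pos: [0.713, -0.1691, 0.2642]
orientation: [0.637, 0.771, -0.0, -0.0]
ft_force: [0.6, 0.3, 0.5]
grip_width: 0.0306
finger_force: 0.0
{'clock': 47.9, 'qpos': [-0.2668, 0.3465, 1.3851, -0.0001, 1.4106, -0.456], 'tool_pos': [0.713, -0.1691, 0.2642], 'orientation': [0.6371, 0.7707, -0.0002, -0.0003], 'ft_force': [0.5897, 0.2812, 0.5368], 'grip_width': 0.0306, 'finger_force': 0.0}
100.84129728987674
slide [0.09, 0.13, 9.22] rot [-0.04, -0.01, 9.24]
```

```bash
python3 -m pendant '{"rotation":[[0,0,9],[0,0,9],[0,0,9],[0,0,9],[0,0,9],[0,0,9],[0,0,9],[0,0,9]],"slide":[[0,0.1,0],[0,0.1,2],[0,0.1,4],[0,0.1,6],[0,0.1,7.5],[0,0.1,9],[0,0.1,9],[0,0.1,9]],"hand":[0.35,0.35,0.35,0.35,0.35,0.35,0.35,0.35]}'
python3 -m pendant '{"rotation":[[0,0,0],[0,0,0],[0,0,0],[0,0,0]],"slide":[[0,0,0],[0,0,0],[0,0,0],[0,0,0]],"hand":[0,0,0,0]}'
```

```text
clock: 48.9
tool_pos: [0.7159, -0.1671, 0.1759]
orientation: [0.693, 0.721, 0.001, 0.001]
ft_force: [0.2, 0.3, 0.4]
grip_width: 0.0311
finger_force: 0.0
clock: 49.4
tool_pos: [0.716, -0.1671, 0.1761]
orientation: [0.693, 0.721, 0.001, 0.001]
ft_force: [1.0, 0.3, 1.8]
grip_width: 0.0088
finger_force: 30.0
```

```bash
python3 -m pendant '{"rotation":[[0,0,0],[0,0,0],[0,0,0],[0,0,0],[0,0,0],[0,0,0],[0,0,0],[0,0,0]],"slide":[[0,-2.85,-0.63],[0,-6.15,-0.73],[0,-9.39,-0.17],[0,-12.46,1.03],[0,-15.24,2.81],[0,-17.05,4.48],[0,-18.6,6.41],[0,-19.84,8.55]],"hand":[0,0,0,0,0,0,0,0]}'
python3 -m pendant '{"rotation":[[0,0,0],[0,0,0],[0,0,0],[0,0,0],[0,0,0],[0,0,0]],"slide":[[0,-0.64,1.52],[0,-1.13,3.1],[0,-1.45,4.71],[0,-1.6,6],[0,-1.64,7],[0,-1.64,7]],"hand":[0,0,0,0,0,0]}'
python3 - <<'E'
from h import *
st(); print(yaw())
E
```

```text
clock: 50.4
tool_pos: [0.5159, -0.1736, 0.0893]
orientation: [0.693, 0.721, 0.001, -0.001]
ft_force: [0.8, 4.5, 1.5]
grip_width: 0.0091
finger_force: 30.0
clock: 51.15
tool_pos: [0.4992, -0.1742, 0.0176]
orientation: [0.693, 0.721, 0.0, -0.002]
ft_force: [-3.2, 6.2, -2.4]
grip_width: 0.0088
finger_force: 30.0
{'clock': 51.15, 'qpos': [-0.384, 0.1823, 2.0765, 0.0023, 0.8859, -0.4253], 'tool_pos': [0.4992, -0.1742, 0.0176], 'orientation': [0.6929, 0.721, 0.0002, -0.0018], 'ft_force': [-3.196, 6.2109, -2.358], 'grip_width': 0.0088, 'finger_force': 30.0077}
92.2817419397569
```

```bash
python3 -m pendant '{"rotation":[[0,0,0],[0,0,0],[0,0,0],[0,0,0]],"slide":[[0,0,0.3],[0,0,0.6],[0,0,0.6],[0,0,0.6]],"hand":[0,0,0,0]}'
python3 -m pendant '{"rotation":[[0,0,0],[0,0,0],[0,0,0],[0,0,0],[0,0,0],[0,0,0],[0,0,0]],"slide":[[0,0,0.2],[0,0,0.2],[0,0,0.2],[0,0,-4],[0,0,-10],[0,0,-16],[0,0,-20]],"hand":[0.25,0.25,0.25,0.25,0.25,0.25,0.25]}'
python3 - <<'E'
from h import *
f=load('top'); t=grab('top','t20'); s0=load('scene'); s1=grab('scene','s20'); st()
for a,b,box,n in ((f,t,(320,200,430,280),'top'),(s0,s1,(185,235,320,335),'scene')):
    u0,v0,u1,v1=box; d=np.abs(a['image'][v0:v1,u0:u1].astype(int)-b['image'][v0:v1,u0:u1]).max(2)
    print(n,(d>40).sum(),d.mean())
E
```

```text
clock: 51.65
tool_pos: [0.4992, -0.1742, 0.0147]
orientation: [0.693, 0.721, 0.0, -0.002]
ft_force: [-9.2, 8.8, 15.2]
grip_width: 0.0091
finger_force: 30.0
clock: 52.52
tool_pos: [0.5021, -0.1765, 0.217]
orientation: [0.693, 0.721, 0.001, 0.003]
ft_force: [0.4, 0.2, -0.8]
grip_width: 0.0222
finger_force: 0.0
{'clock': 52.625, 'qpos': [-0.3851, -0.0231, 1.8903, 0.0005, 1.2612, -0.4253], 'tool_pos': [0.5046, -0.1774, 0.2199], 'orientation': [0.6928, 0.7211, 0.0027, 0.006], 'ft_force': [0.6161, -0.6547, 0.3279], 'grip_width': 0.0219, 'finger_force': 0.0}
top 2779 36.28761363636364
scene 944 13.276814814814815
```

Run:
```python
from h import *
go(.53,-.44,.25,1.5)
```

```text
slide [-26.35, 1.53, -2.86] rot [0.77, -0.33, 90.8]
```

```bash
python3 -m pendant '{"rotation":[[0,0,10],[0,0,20],[0,0,30],[0,0,40],[0,0,50],[0,0,60],[0,0,70],[0,0,80]],"slide":[[-3,0.2,-3],[-7,0.4,-3],[-11,0.6,-3],[-15,0.8,-3],[-20,1,-3],[-24,1.5,-3],[-26.3,1.5,-3],[-26.3,1.5,-3]],"hand":[0.95,0.95,0.95,0.95,0.95,0.95,0.95,0.95]}'
python3 -m pendant '{"rotation":[[0,0,5],[0,0,10],[0,0,10],[0,0,10]],"slide":[[0,0,0],[0,0,0],[0,0,0],[0,0,0]],"hand":[0.95,0.95,0.95,0.95]}'
python3 - <<'E'
from h import *
st(); print(yaw()); f=grab('wrist','w21'); t=grab('top','t21')
h=cv2.cvtColor(f['image'],cv2.COLOR_RGB2HSV)
print('pred head top',proj(f,[.605,-.44,.09]),'bottom',proj(f,[.605,-.44,0]))
m=((h[...,2]<60)).astype(np.uint8)*255; m[280:]=0
for c in cv2.findContours(m,0,1)[0]:
    if cv2.contourArea(c)>800: 
        print('dark',cv2.boundingRect(c),cv2.contourArea(c),cv2.minEnclosingCircle(c),cv2.approxPolyDP(c,2,True)[:,0].tolist()[:14])
# lid check from top view: stamps / handle vs start
a=load('top')['image'][195:285,315:435].astype(int); b=t['image'][195:285,315:435].astype(int); d=np.abs(a-b).max(2); print('lid diff',(d>40).sum(),d.mean())
E
```

```text
clock: 53.62
tool_pos: [0.5254, -0.4397, 0.2406]
orientation: [0.995, 0.103, -0.0, -0.001]
ft_force: [-1.5, 0.4, -0.3]
grip_width: 0.0837
finger_force: 0.0
clock: 54.12
tool_pos: [0.5259, -0.4377, 0.2423]
orientation: [1.0, 0.021, 0.0, -0.0]
ft_force: [-0.2, 0.3, -0.6]
grip_width: 0.0833
finger_force: 0.0
{'clock': 54.125, 'qpos': [-0.7311, 0.261, 1.5337, 0.0011, 1.347, 0.7978], 'tool_pos': [0.5259, -0.4377, 0.2423], 'orientation': [0.9998, 0.0208, 0.0003, -0.0005], 'ft_force': [-0.237, 0.291, -0.5869], 'grip_width': 0.0833, 'finger_force': 0.0}
2.3844889463135583
pred head top (np.float64(321.29124617976635), np.float64(112.28328996862173)) bottom (np.float64(319.82149694845344), np.float64(115.3843872765949))
dark (301, 63, 76, 80) 4606.0 ((338.5, 102.5), 40.03133773803711) [[330, 64], [317, 71], [306, 84], [301, 99], [302, 113], [308, 127], [317, 136], [333, 142], [345, 142], [360, 135], [371, 123], [376, 109], [376, 96], [372, 83]]
lid diff 0 10.338888888888889
```

Run:
```python
from h import *
f=load('w21'); t=load('t21')
print('head',ray(f,338.7,102.7,.09), intool(ray(f,338.7,102.7,.09)))
h=cv2.cvtColor(f['image'],cv2.COLOR_RGB2HSV)
for r in range(150,285,15):
    q=np.where(h[r,250:420,1]>90)[0]+250; print(r,q.min() if len(q) else None,q.max() if len(q) else None,len(q))
h=cv2.cvtColor(t['image'],cv2.COLOR_RGB2HSV)
for r in range(268,304,6):
    q=np.where(h[r,470:510,1]>90)[0]+470; print('top',r,(q.min(),q.max()) if len(q) else None, np.round(ray(t,q.mean(),r,.059),4) if len(q) else '')
m=((h[...,1]>60)&(h[...,0]<25)&(h[...,2]>80)).astype(np.uint8); m[:, :445]=0; m[:,520:]=0; m[:195]=0; m[310:]=0
c=max(cv2.findContours(m,0,1)[0],key=cv2.contourArea); print(cv2.boundingRect(c),cv2.approxPolyDP(c,2,True)[:,0].tolist())
hh=cv2.cvtColor(f['image'],cv2.COLOR_RGB2HSV)
print('pad px',[np.round(proj(f,[x,y,0]),0).tolist() for x in(.527,.677) for y in(-.388,-.506)])
```

```text
head [ 0.61265101 -0.45313461  0.09      ] [0.08559102 0.01894015 0.15300143]
150 265 382 118
165 264 380 117
180 264 379 116
195 313 337 25
210 311 335 25
225 309 333 25
240 308 331 24
255 306 329 24
270 304 327 24
top 268 (np.int64(501), np.int64(507)) [ 0.5155 -0.4825  0.059 ]
top 274 (np.int64(482), np.int64(483)) [ 0.5004 -0.4305  0.059 ]
top 280 (np.int64(481), np.int64(491)) [ 0.4861 -0.4389  0.059 ]
top 286 (np.int64(481), np.int64(490)) [ 0.4717 -0.4376  0.059 ]
top 292 (np.int64(480), np.int64(490)) [ 0.4573 -0.4363  0.059 ]
top 298 (np.int64(480), np.int64(509)) [ 0.4431 -0.4477  0.059 ]
(457, 203, 49, 103) [[459, 203], [457, 261], [482, 264], [479, 303], [487, 305], [490, 302], [491, 279], [484, 279], [482, 276], [481, 245], [484, 242], [503, 243], [504, 246], [505, 235], [495, 241], [481, 242], [475, 238], [473, 226], [478, 220], [491, 215], [497, 215], [504, 220], [505, 205]]
pad px [[266.0, 192.0], [380.0, 196.0], [268.0, 33.0], [393.0, 39.0]]
```

Run:
```python
from h import *
f=load('w21')
a=ray(f,325,195,.059);b=ray(f,315.5,270,.059); d=a-b; ang=np.degrees(np.arctan2(d[1],d[0])); print(a,b,ang)
c=ray(f,338.7,102.7,.09); print('lateral of head from handle line', np.cross(d[:2]/np.linalg.norm(d[:2]),(c-b)[:2]))
go(c[0],c[1],.11,ang); go(c[0],c[1],.012,ang)
```

```text
[ 0.53539241 -0.44703955  0.059     ] [ 0.46408655 -0.44156012  0.059     ] -4.3942054010298355
lateral of head from handle line -0.00015772815796930365
slide [8.56, 1.89, 13.3] rot [-0.03, -0.07, 6.75]
slide [8.55, 1.9, 23.1] rot [-0.03, -0.07, 6.75]<stdin>:4: DeprecationWarning: Arrays of 2-dimensional vectors are deprecated. Use arrays of 3-dimensional vectors instead. (deprecated in NumPy 2.0)
```

```bash
python3 -m pendant '{"rotation":[[0,0,3],[0,0,6.7],[0,0,6.7],[0,0,6.7],[0,0,6.7],[0,0,6.7],[0,0,6.7]],"slide":[[4,1,3],[8.55,1.9,6],[8.55,1.9,11],[8.55,1.9,13],[8.55,1.9,13],[8.55,1.9,13],[8.55,1.9,13]],"hand":[1,1,1,1,1,1,1]}'
python3 - <<'E'
from h import *
st(); go(.6125,-.453,.012,-4.4)
E
```

```text
clock: 55.1
tool_pos: [0.6138, -0.4547, 0.117]
orientation: [0.999, -0.039, 0.003, 0.001]
ft_force: [-0.6, 0.1, 0.6]
grip_width: 0.0883
finger_force: 0.0
{'clock': 55.1, 'qpos': [-0.6707, 0.4793, 1.4729, 0.0012, 1.1832, 0.9766], 'tool_pos': [0.6138, -0.4547, 0.117], 'orientation': [0.9993, -0.0385, 0.0028, 0.0014], 'ft_force': [-0.5733, 0.0518, 0.6425], 'grip_width': 0.0883, 'finger_force': 0.0}
slide [-0.21, -0.19, 10.5] rot [0.15, -0.33, -0.01]
```

```bash
python3 -m pendant '{"rotation":[[0,0,0],[0,0,0],[0,0,0],[0,0,0],[0,0,0],[0,0,0],[0,0,0]],"slide":[[0,0,0],[0,-0.1,3],[0,-0.1,6],[0,-0.1,9],[0,-0.1,10],[0,-0.1,10],[0,-0.1,10]],"hand":[1,1,1,1,1,1,1]}'
python3 -m pendant '{"rotation":[[0,0,0],[0,0,0],[0,0,0],[0,0,0]],"slide":[[0,0,0],[0,0,0],[0,0,0],[0,0,0]],"hand":[0,0,0,0]}'
python3 - <<'E'
from h import *
s=st(); print(s['torque'],yaw())
E
```

```text
clock: 55.98
tool_pos: [0.6141, -0.4534, 0.0156]
orientation: [0.999, -0.038, 0.002, 0.001]
ft_force: [-0.1, -0.0, -0.2]
grip_width: 0.088
finger_force: 0.0
clock: 56.48
tool_pos: [0.6132, -0.4529, 0.0141]
orientation: [0.999, -0.038, 0.001, 0.0]
ft_force: [0.3, -0.5, 1.7]
grip_width: 0.0593
finger_force: 30.0
{'clock': 56.475, 'qpos': [-0.6693, 0.569, 1.541, 0.001, 1.0291, 0.9778], 'tool_pos': [0.6132, -0.4529, 0.0141], 'orientation': [0.9993, -0.0384, 0.0013, 0.0004], 'ft_force': [0.315, -0.5451, 1.6936], 'grip_width': 0.0593, 'finger_force': 29.9991}
[-0.11356832  0.02691366  0.04001474] -4.396410851833623
```

```bash
python3 -m pendant '{"rotation":[[0,0,0],[0,0,0],[0,0,0],[0,0,0],[0,0,0],[0,0,0],[0,0,0],[0,0,0]],"slide":[[0,0,-2],[0,0,-6],[0,0,-10],[-1,-4,-13],[-2,-9,-13],[-3,-15,-13],[-3.4,-20.9,-13],[-3.4,-20.9,-13]],"hand":[0,0,0,0,0,0,0,0]}'
python3 -m pendant '{"rotation":[[0,0,0],[0,0,0],[0,0,0]],"slide":[[0,0,0],[0,0,0],[0,0,0]],"hand":[0,0,0]}'
python3 - <<'E'
from h import *
s=st(); print(yaw()); go(.595,-.242,.103,-4.4)
# mallet handle/head tilt check in scene
f=grab('scene','s22')
E
```

```text
clock: 57.48
tool_pos: [0.5942, -0.2368, 0.144]
orientation: [0.999, -0.036, 0.0, -0.001]
ft_force: [0.4, -0.0, -2.9]
grip_width: 0.0591
finger_force: 30.0
clock: 57.85
tool_pos: [0.5948, -0.2428, 0.1435]
orientation: [0.999, -0.039, 0.001, 0.0]
ft_force: [0.3, -1.0, -3.2]
grip_width: 0.0591
finger_force: 30.0
{'clock': 57.85, 'qpos': [-0.4267, 0.2429, 1.7403, 0.0007, 1.1568, 1.2222], 'tool_pos': [0.5948, -0.2428, 0.1435], 'orientation': [0.9992, -0.0392, 0.0008, 0.0], 'ft_force': [0.2909, -1.0265, -3.2144], 'grip_width': 0.0591, 'finger_force': 29.9996}
-4.492464678787045
slide [0.01, -0.08, 4.05] rot [-0.0, -0.1, -0.09]
```

```bash
python3 -m pendant '{"rotation":[[0,0,0],[0,0,0],[0,0,0],[0,0,0],[0,0,0],[0,0,0]],"slide":[[0,0,1.5],[0,0,3],[0,0,4],[0,0,4.5],[0,0,4.8],[0,0,4.8]],"hand":[0,0,0,0,0,0]}'
python3 -m pendant '{"rotation":[[0,0,0],[0,0,0],[0,0,0]],"slide":[[0,0,0.3],[0,0,0.6],[0,0,0.6]],"hand":[0,0,0]}'
python3 -m pendant '{"rotation":[[0,0,0],[0,0,0]],"slide":[[0,0,0.2],[0,0,0.2]],"hand":[0,0]}'
```

```text
clock: 58.65
tool_pos: [0.5953, -0.2416, 0.0958]
orientation: [0.999, -0.038, 0.001, 0.0]
ft_force: [1.0, 0.3, -2.9]
grip_width: 0.0591
finger_force: 30.0
clock: 59.02
tool_pos: [0.5957, -0.2417, 0.0901]
orientation: [0.999, -0.038, 0.002, 0.0]
ft_force: [0.6, 0.4, 1.8]
grip_width: 0.0594
finger_force: 30.0
clock: 59.28
tool_pos: [0.5959, -0.2418, 0.0889]
orientation: [0.999, -0.038, 0.002, 0.0]
ft_force: [-0.4, 1.4, 6.0]
grip_width: 0.0594
finger_force: 30.0
```

```bash
python3 -m pendant '{"rotation":[[0,0,0],[0,0,0]],"slide":[[0,0,0.2],[0,0,0.2]],"hand":[0,0]}'
python3 -m pendant '{"rotation":[[0,0,0],[0,0,0]],"slide":[[0,0,0.2],[0,0,0.2]],"hand":[0,0]}'
python3 -m pendant '{"rotation":[[0,0,0],[0,0,0]],"slide":[[0,0,0.2],[0,0,0.2]],"hand":[0,0]}'
```

```text
clock: 59.52
tool_pos: [0.5964, -0.2419, 0.0889]
orientation: [0.999, -0.038, 0.002, 0.0]
ft_force: [-3.0, 2.5, 12.8]
grip_width: 0.0591
finger_force: 30.0
clock: 59.78
tool_pos: [0.5969, -0.2419, 0.0887]
orientation: [0.999, -0.038, 0.003, 0.001]
ft_force: [-5.6, 4.4, 21.2]
grip_width: 0.0591
finger_force: 30.0
clock: 60.02
tool_pos: [0.5975, -0.2421, 0.0886]
orientation: [0.999, -0.038, 0.004, 0.001]
ft_force: [-8.8, 4.8, 29.1]
grip_width: 0.0591
finger_force: 30.0
```

Stamp 3 has bottomed, with the height fixed at 0.0888 while the force rose. On to stamp 2.

```bash
python3 -m pendant '{"rotation":[[0,0,0],[0,0,0],[0,0,0],[0,0,0],[0,0,0],[0,0,0]],"slide":[[0,0,-2],[0,0,-4.5],[0,-3.6,-4.5],[-0.8,-7.2,-4.5],[-0.8,-7.2,-4.5],[-0.8,-7.2,-4.5]],"hand":[0,0,0,0,0,0]}'
python3 - <<'E'
from h import *
s=st(); print(yaw()); go(.5932,-.1705,.096,-4.4)
E
```

```text
clock: 60.78
tool_pos: [0.5919, -0.1692, 0.1256]
orientation: [0.999, -0.038, 0.0, 0.0]
ft_force: [-0.0, -0.1, -2.4]
grip_width: 0.0593
finger_force: 30.0
{'clock': 60.775, 'qpos': [-0.3188, 0.2102, 1.8151, -0.0001, 1.1157, 1.3281], 'tool_pos': [0.5919, -0.1692, 0.1256], 'orientation': [0.9993, -0.0381, 0.0003, 0.0001], 'ft_force': [-0.0327, -0.1182, -2.3785], 'grip_width': 0.0593, 'finger_force': 30.0}
-4.3623631902658575
slide [0.13, 0.12, 2.96] rot [0.01, -0.03, 0.04]
```

```bash
python3 -m pendant '{"rotation":[[0,0,0],[0,0,0],[0,0,0],[0,0,0],[0,0,0],[0,0,0],[0,0,0],[0,0,0]],"slide":[[0.1,0.1,1.5],[0.1,0.1,2.7],[0.1,0.1,3],[0.1,0.1,3.3],[0.1,0.1,3.6],[0.1,0.1,3.9],[0.1,0.1,4.1],[0.1,0.1,4.1]],"hand":[0,0,0,0,0,0,0,0]}'
python3 -m pendant '{"rotation":[[0,0,0],[0,0,0],[0,0,0]],"slide":[[0,0,0.2],[0,0,0.3],[0,0,0.3]],"hand":[0,0,0]}'
```

```text
clock: 61.78
tool_pos: [0.5943, -0.1708, 0.0888]
orientation: [0.999, -0.038, 0.002, 0.001]
ft_force: [-6.5, -0.9, 15.2]
grip_width: 0.0592
finger_force: 30.0
clock: 62.15
tool_pos: [0.5955, -0.1709, 0.0888]
orientation: [0.999, -0.038, 0.003, 0.001]
ft_force: [-10.4, 0.9, 25.3]
grip_width: 0.0594
finger_force: 30.0
```

Stamp 2 has bottomed at the same height. On to stamp 1.

```bash
python3 -m pendant '{"rotation":[[0,0,0],[0,0,0],[0,0,0],[0,0,0],[0,0,0],[0,0,0]],"slide":[[0,0,-2],[0,0,-4.5],[0,-3.6,-4.5],[-0.8,-7.2,-4.5],[-0.8,-7.2,-4.5],[-0.8,-7.2,-4.5]],"hand":[0,0,0,0,0,0]}'
python3 - <<'E'
from h import *
s=st(); print(yaw()); go(.5908,-.0985,.096,-4.4)
E
```

```text
clock: 62.9
tool_pos: [0.5909, -0.0975, 0.1271]
orientation: [0.999, -0.038, 0.001, -0.0]
ft_force: [0.2, 0.2, -2.7]
grip_width: 0.0595
finger_force: 30.0
{'clock': 62.9, 'qpos': [-0.2054, 0.1777, 1.851, 0.0004, 1.1113, 1.4412], 'tool_pos': [0.5909, -0.0975, 0.1271], 'orientation': [0.9993, -0.038, 0.0008, -0.0001], 'ft_force': [0.2144, 0.2458, -2.7195], 'grip_width': 0.0595, 'finger_force': 29.9998}
-4.352358145559015
slide [-0.0, 0.1, 3.11] rot [-0.01, -0.09, 0.05]
```

```bash
python3 -m pendant '{"rotation":[[0,0,0],[0,0,0],[0,0,0],[0,0,0],[0,0,0],[0,0,0],[0,0,0],[0,0,0]],"slide":[[0,0.1,1.5],[0,0.1,2.9],[0,0.1,3.2],[0,0.1,3.5],[0,0.1,3.8],[0,0.1,4.1],[0,0.1,4.3],[0,0.1,4.3]],"hand":[0,0,0,0,0,0,0,0]}'
python3 -m pendant '{"rotation":[[0,0,0],[0,0,0],[0,0,0]],"slide":[[0,0,0.2],[0,0,0.3],[0,0,0.3]],"hand":[0,0,0]}'
```

```text
clock: 63.9
tool_pos: [0.5921, -0.0995, 0.0888]
orientation: [0.999, -0.038, 0.002, 0.001]
ft_force: [-7.7, -0.7, 19.3]
grip_width: 0.0592
finger_force: 30.0
clock: 64.28
tool_pos: [0.5937, -0.0996, 0.0887]
orientation: [0.999, -0.038, 0.004, 0.001]
ft_force: [-10.2, -0.6, 29.5]
grip_width: 0.0592
finger_force: 30.0
```

```bash
python3 -m pendant '{"rotation":[[0,0,0],[0,0,0],[0,0,0],[0,0,0],[0,0,0],[0,0,0],[0,0,0],[0,0,0]],"slide":[[0,0,-3],[0,0,-6],[0.5,4,-8],[1,10,-8],[2,16,-8],[3,22,-8],[4,28,-8],[4.5,34,-8]],"hand":[0,0,0,0,0,0,0,0]}'
python3 -m pendant '{"rotation":[[0,0,0],[0,0,0],[0,0,0],[0,0,0]],"slide":[[0,0,0],[0,0,0],[0,0,0],[0,0,0]],"hand":[0,0,0,0]}'
python3 - <<'E'
from h import *
s=st(); print(yaw()); go(.611,-.4525,.0145,-4.4)
E
```

```text
clock: 65.28
tool_pos: [0.6099, -0.4423, 0.1602]
orientation: [0.999, -0.038, 0.001, -0.001]
ft_force: [0.9, 0.8, -3.2]
grip_width: 0.0595
finger_force: 30.0
clock: 65.78
tool_pos: [0.61, -0.4395, 0.1617]
orientation: [0.999, -0.037, 0.001, -0.0]
ft_force: [-0.7, -0.4, -3.4]
grip_width: 0.0592
finger_force: 30.0
{'clock': 65.775, 'qpos': [-0.6582, 0.4302, 1.4586, 0.0015, 1.2515, 0.9871], 'tool_pos': [0.61, -0.4395, 0.1617], 'orientation': [0.9993, -0.0375, 0.0009, -0.0002], 'ft_force': [-0.7463, -0.4109, -3.355], 'grip_width': 0.0592, 'finger_force': 30.0}
-4.293720645542539
slide [0.17, 1.29, 14.72] rot [-0.02, -0.11, 0.11]
```

```bash
python3 -m pendant '{"rotation":[[0,0,0],[0,0,0],[0,0,0],[0,0,0],[0,0,0],[0,0,0],[0,0,0],[0,0,0]],"slide":[[0.1,0.9,2],[0.1,0.9,6],[0.1,0.9,10],[0.1,0.9,13],[0.1,0.9,14.2],[0.1,0.9,14.5],[0.1,0.9,14.6],[0.1,0.9,14.7]],"hand":[0,0,0,0,0,0,0,0]}'
python3 -m pendant '{"rotation":[[0,0,0],[0,0,0]],"slide":[[0,0,0],[0,0,0]],"hand":[0,0]}'
```

```text
clock: 66.78
tool_pos: [0.6112, -0.4511, 0.0164]
orientation: [0.999, -0.038, 0.002, 0.001]
ft_force: [0.2, -0.7, -3.0]
grip_width: 0.0593
finger_force: 30.0
clock: 67.03
tool_pos: [0.6104, -0.4504, 0.0152]
orientation: [0.999, -0.038, 0.001, 0.0]
ft_force: [0.3, -0.1, -3.6]
grip_width: 0.0593
finger_force: 30.0
```

```bash
python3 -m pendant '{"rotation":[[0,0,0],[0,0,0],[0,0,0]],"slide":[[0,0,0.1],[0,0,0.15],[0,0,0.15]],"hand":[0,0,0]}'
python3 -m pendant '{"rotation":[[0,0,0],[0,0,0],[0,0,0]],"slide":[[0,0,0.1],[0,0,0.1],[0,0,0.1]],"hand":[0,0,0]}'
```

```text
clock: 67.4
tool_pos: [0.6102, -0.4504, 0.0142]
orientation: [0.999, -0.038, 0.001, 0.0]
ft_force: [-4.1, 2.3, 4.0]
grip_width: 0.0595
finger_force: 30.0
clock: 67.78
tool_pos: [0.6102, -0.4505, 0.0142]
orientation: [0.999, -0.038, 0.001, 0.0]
ft_force: [-3.9, 2.9, 9.7]
grip_width: 0.0597
finger_force: 30.0
```

The mallet is standing on the pad. I'll relax the push, open, rise and check.

```bash
python3 -m pendant '{"rotation":[[0,0,0],[0,0,0],[0,0,0],[0,0,0],[0,0,0],[0,0,0]],"slide":[[0,0,-0.15],[0,0,-0.15],[0,0,-0.15],[0,0,-0.15],[0,0,-0.15],[0,0,-0.15]],"hand":[0,0.5,1,1,1,1]}'
python3 -m pendant '{"rotation":[[0,0,0],[0,0,0],[0,0,0],[0,0,0],[0,0,0],[0,0,0],[0,0,0],[0,0,0]],"slide":[[0,0,-2],[0,0,-6],[0,0,-11],[0,0,-16],[-3,0,-21],[-8,0,-23],[-13,0,-23],[-18,0,-23]],"hand":[1,1,1,1,1,1,1,1]}'
python3 - <<'E'
from h import *
st(); t=grab('top','t30'); s=grab('scene','s30'); w=grab('wrist','w30')
for n,f0,f1,B in (('top',load('top'),t,dict(lid=(315,195,435,285),bottle=(310,140,350,185),dish=(295,290,345,342),jar=(390,315,430,352),mallet=(455,200,512,308))),('scene',load('scene'),s,dict(jig=(185,235,320,335),bottle=(300,262,340,362),dish=(278,222,326,256),jar=(192,212,230,252),mallet=(80,245,157,350)))):
    for k,(a,b,c,d) in B.items():
        D=np.abs(f0['image'][b:d,a:c].astype(int)-f1['image'][b:d,a:c]).max(2); print(n,k,'changed',int((D>40).sum()),'of',D.size)
h=cv2.cvtColor(w['image'],cv2.COLOR_RGB2HSV); m=(h[...,2]<60).astype(np.uint8); m[280:]=0
for c in cv2.findContours(m,0,1)[0]:
    if cv2.contourArea(c)>800:
        x,y,a,b=cv2.boundingRect(c); print('head',(x,y,a,b),ray(w,x+a/2,y+b/2,.09))
E
```

```text
clock: 68.53
tool_pos: [0.6101, -0.4502, 0.0132]
orientation: [0.999, -0.038, 0.001, -0.0]
ft_force: [-0.4, 0.1, -0.1]
grip_width: 0.0879
finger_force: 0.0
clock: 69.53
tool_pos: [0.4292, -0.4367, 0.246]
orientation: [0.999, -0.038, 0.002, 0.001]
ft_force: [0.2, -0.4, 0.1]
grip_width: 0.0882
finger_force: 0.0
{'clock': 69.525, 'qpos': [-0.8354, 0.1185, 1.6945, 0.0012, 1.3236, 0.8115], 'tool_pos': [0.4292, -0.4367, 0.246], 'orientation': [0.9993, -0.0382, 0.0022, 0.0014], 'ft_force': [0.2131, -0.4073, 0.1021], 'grip_width': 0.0882, 'finger_force': 0.0}
top lid changed 6 of 10800
top bottle changed 0 of 1800
top dish changed 0 of 2600
top jar changed 54 of 1480
top mallet changed 618 of 6156
scene jig changed 565 of 13500
scene bottle changed 0 of 4000
scene dish changed 0 of 1632
scene jar changed 331 of 1520
scene mallet changed 1997 of 8085
head (281, 0, 67, 30) [ 0.5737876  -0.44826749  0.09      ]
```

```bash
python3 -m pendant '{"rotation":[[0,0,0],[0,0,0],[0,0,0],[0,0,0],[0,0,0],[0,0,0]],"slide":[[-4,4,0],[-8,8,0],[-12,13,0],[-16,17,0],[-19,19,0],[-19,19,0]],"hand":[1,1,1,1,1,1]}'
python3 - <<'E'
from h import *
st(); t=grab('top','t31'); s=grab('scene','s31')
for n,f0,f1,B in (('top',load('top'),t,dict(lid=(315,195,435,285),jar=(390,315,430,352),mallet=(455,200,512,308))),('scene',load('scene'),s,dict(jig=(185,235,320,335),jar=(192,212,230,252),mallet=(80,245,157,350)))):
    for k,(a,b,c,d) in B.items():
        D=np.abs(f0['image'][b:d,a:c].astype(int)-f1['image'][b:d,a:c]).max(2); print(n,k,'changed',int((D>40).sum()),'of',D.size)
def dark(f,box):
    a,b,c,d=box; h=cv2.cvtColor(f['image'],cv2.COLOR_RGB2HSV)[b:d,a:c]; m=(h[...,2]<55).astype(np.uint8)
    q=max(cv2.findContours(m,0,1)[0],key=cv2.contourArea); return cv2.boundingRect(q),cv2.contourArea(q)
for f in (load('scene'),s): print('mallet head scene',dark(f,(70,255,160,350)))
for f in (load('top'),t): print('mallet head top',dark(f,(455,200,520,260)))
# stamp head top rows in scene: expected shift for 8 mm
for n,p in dict(s1=(.5904,-.098),s2=(.5927,-.170),s3=(.595,-.2425)).items():
    u,v=map(float,proj(s,[*p,.083])); u2,v2=map(float,proj(s,[*p,.075])); 
    best={}
    A=load('scene')['image'][int(v)-9:int(v)+10,int(u)-14:int(u)+15]; 
    r=cv2.matchTemplate(s['image'][int(v)-21:int(v)+26,int(u)-22:int(u)+23],A,cv2.TM_CCOEFF_NORMED); mx=cv2.minMaxLoc(r); print(n,'expect dv',round(v2-v,1),'found shift',(mx[3][0]-8,mx[3][1]-12),round(mx[1],2))
A=load('scene')['image'][212:252,192:230]; r=cv2.matchTemplate(s['image'][200:264,180:242],A,cv2.TM_CCOEFF_NORMED); mx=cv2.minMaxLoc(r); print('jar shift',mx[3][0]-12,mx[3][1]-12,mx[1])
E
```

```text
clock: 70.42
tool_pos: [0.225, -0.6134, 0.2435]
orientation: [0.999, -0.04, 0.001, 0.001]
ft_force: [0.6, -0.2, -0.0]
grip_width: 0.088
finger_force: 0.0
{'clock': 70.425, 'qpos': [-1.2583, 0.2002, 1.6052, 0.0017, 1.3343, 0.392], 'tool_pos': [0.225, -0.6134, 0.2435], 'orientation': [0.9992, -0.0399, 0.0011, 0.0006], 'ft_force': [0.6133, -0.2417, -0.0038], 'grip_width': 0.088, 'finger_force': 0.0}
top lid changed 0 of 10800
top jar changed 15 of 1480
top mallet changed 140 of 6156
scene jig changed 464 of 13500
scene jar changed 66 of 1520
scene mallet changed 804 of 8085
mallet head scene ((20, 25, 42, 53), 1509.0)
mallet head scene ((23, 24, 40, 52), 1486.5)
mallet head top ((19, 17, 32, 24), 419.0)
mallet head top ((18, 19, 32, 23), 374.0)
s1 expect dv 3.1 found shift (0, 3) 0.81
s2 expect dv 3.2 found shift (0, 3) 0.86
s3 expect dv 3.2 found shift (0, 3) 0.86
jar shift 0 0 0.8841672539710999
```

All the checks agree: each stamp is down by 8 mm, the lid is shut, the mallet stands on its pad, and the bystanders have not moved.

```bash
python3 -c "
from station import ctrl
print(ctrl.sign_off())"
```

```text
the job is handed in; nothing more can be done
None
```

I handed the job in at about 70 s: three bars stamped in the jig, lid shut with all three stamps down, mallet back on its pad, pucks left in the carousel and bystanders unmoved; bar 3 first caught on its nest's front rim and was nudged flat, and the fingertips really end about 30 mm short of the reported TCP, so I worked with that offset.

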